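Dry-fit the power supply parts on the chassis

ROBOT

A 7-joint arm with a two-finger parallel gripper is mounted at the origin on the work surface. World frame = base frame: x ahead of the robot, y to its left, z up, the work surface at z = 0. Lengths are in m, angles in degrees, forces in N, time in s.
With the tool pointing down it reaches from about 0.425 to 0.875 m from the base axis. Payload 4.7 kg.
Tool frame: the origin (TCP) lies midway between the tips of the shut fingers; the grasp point (between the pads) lies 19 mm behind it; y points along the fingers, x is the direction in which the jaws open and shut, and the axes are right-handed (so a half turn about y gives the same grasp; the last joint's range is limited). The gripper opens to 87 mm and grips with 3 to 60 N. Pads are 19 mm wide; open, the fingers measure 117 mm over their backs; the gripper's body (75 mm by 190 mm) begins 51 mm behind the grasp point.
Start: joints at [-64.509, 18.392, -4.016, 83.108, 1.295, 78.541, -3.26], TCP at [0.271, 0.591, 0.223] pointing down, gripper open.
Joint ranges: [-163.93, 163.93], [-17.29, 119.83], [-79.2, 71.16], [3.27, 140.29], [-89.18, 269.18], [5.43, 117.66], [-154.24, 154.24]. Speed limits (degrees/s): [147.25, 147.25, 180, 180, 180, 180, 180].

INTERFACE

Orientations are given as [roll, pitch, yaw] about the fixed x, y, z axes, in that order (R = Rz(yaw) Ry(pitch) Rx(roll)).
In Python, from cell import env gives the robot as it stands.
- The arm moves only by the tool carry_out, never from a script. Its argument "targets" is a list of rows, each a list of 2 entries, a list of its own where there are three numbers: the shift along the tool's x, y, z in mm, then the turn, a rotation vector about the tool's x, y, z in degrees. A call has 1 to 12 rows; each row shifts and turns the commanded pose from where the row before left it, along the tool's axes as they then stand; what a row does not reach is not made up. A row lasts 1/10 s, in which the tool goes at most 50 mm and 8.59 degrees, less where a joint would pass 70% of its speed; a pose out of reach is approached as far as the arm can. A call with a gripper value outside its range is refused whole. "jaw" is the opening, from 0 (shut) to 1 (fully open), set as the call begins (left out, the last holds). The fingers move at their own pace and stop on an object; "squeeze" is the grip in N (left out, the last holds). Time passes only in rows, so rows that do not move let the fingers close. It gives the time, the measured TCP pose, the force and the opening at its end, in the units of the state.
- env.get_obs(): the state, without advancing time (a new reading comes with each control period).
- env.read_camera(name): name is "scene" or "top" or "wrist"; returns the picture (384x512x3 uint8, red, green, blue); there is no depth.
- env.get_calibration(name): a dict with "fx", "fy", "cx", "cy" (pixels), "D" ([k1, k2, p1, p2, k3] as OpenCV has them; the pictures are not rectified), "R" (3x3) and "t" (3): a world point X has camera coordinates R X + t; the wrist camera has in their place "hand_eye" (4x4, takes a point from camera to tool coordinates, whose origin is the TCP and whose axes are the tool frame's). Camera axes: x right, y down, z forward; pixel columns grow to the right and rows downward; lengths in m; the calibration is good to about 2 mm. A picture is of the moment at which its call begins: read the wrist's pose just before it. get_calibration takes no time and is no camera call.
- env.sign_off(): hands the job in, once; it reports no verdict.
Trained networks look in the newest picture that a camera, given by its name, has taken for a name from the list of things; names that differ only in an ending like _2 or _b are one class to them, and where a whole thing is asked for, a point or a joint stands for the part that bears it (a point fixed in the world has none). Each returns a list of dicts, best first, with "p" (0 to 1); they miss things now and then, are a little off and sometimes report something else, mostly with a low value. They report only what shows in the picture. A call takes as long as a camera call. They do not tell look-alikes from the thing itself.
- env.outline_of(camera, label): "mask" (384x512 bool, what is visible of it) and "xy" ([column, row] in pixels, amid what is visible of it).
The state is a dict: "time_s": time; "qpos": joint angles; "joint_velocities": joint speeds; "effort": joint torques, N m; "tool_pos": TCP position; "tool_rot": TCP orientation; "force": force on the tool from outside, world axes, zero at the start; "wrist_torque": the same for the moment, N m; "grip_width": finger opening in m.
Only numpy, scipy, OpenCV 4.12 (cv2) and the standard library are available. Lean on these libraries where they do the work, as an engineer would, in place of code of your own. Each camera call takes 0.05 s, during which the arm holds its last target.

TASK

Dry-fit the four loose power-supply parts from the green mat on the aluminium chassis: put the black rectifier module on the middle of the grey pad behind the transformer and the finned heat sink squarely on top of the module with their long sides in line, put the white relay on the middle of the pad in front of the round choke, and stand the capacitor can on the middle of the pad between the transformer and the choke. Behind means on the side away from the robot, in front means on the robot's side; the other two pads stay empty, and every part is kept upright all the way and left standing free.

Things in the scene. Friction and masses are not known exactly. Their poses are not given: they have to be found in the camera images.
- transformer: fixed on the deck (40 mm above the table) of a 250 x 250 mm aluminium chassis: transformer, square dark steel core with copper coil, 50 (x) x 46 (y) x 56 mm tall. Origin: centre of its underside; x along the chassis away from the robot (behind), y left, z up; turn up to 0.2 rad. The choke stands 150 mm to its left or right; midway between the two is a fifth grey pad, 56 x 56 x 2 mm (not listed)
- choke: fixed on the deck: round copper toroid choke, 50 mm diameter, 27 mm tall with its bolt, 150 mm left or right of the transformer. Origin: centre of its underside, on the deck; axes parallel to the transformer's. A black terminal strip 14 x 60 x 10 mm tall is fixed on the deck 75 mm in front of the middle pad (the one midway between choke and transformer)
- pad_1: one of four identical square grey pads fixed on the chassis deck, 56 x 56 x 2 mm thick; one lies 75 mm in front of and one 75 mm behind (centre to centre) the transformer, likewise the choke; which number lies where varies from start to start. Origin: centre of its underside, on the deck (40 mm above the table); axes parallel to the chassis edges, x away from the robot
- pad_2: one of four identical square grey pads fixed on the chassis deck, 56 x 56 x 2 mm thick; one lies 75 mm in front of and one 75 mm behind (centre to centre) the transformer, likewise the choke; which number lies where varies from start to start. Origin: centre of its underside, on the deck (40 mm above the table); axes parallel to the chassis edges, x away from the robot
- pad_3: one of four identical square grey pads fixed on the chassis deck, 56 x 56 x 2 mm thick; one lies 75 mm in front of and one 75 mm behind (centre to centre) the transformer, likewise the choke; which number lies where varies from start to start. Origin: centre of its underside, on the deck (40 mm above the table); axes parallel to the chassis edges, x away from the robot
- pad_4: one of four identical square grey pads fixed on the chassis deck, 56 x 56 x 2 mm thick; one lies 75 mm in front of and one 75 mm behind (centre to centre) the transformer, likewise the choke; which number lies where varies from start to start. Origin: centre of its underside, on the deck (40 mm above the table); axes parallel to the chassis edges, x away from the robot
- capacitor: loose: smoothing capacitor, plain upright aluminium can of 35 mm diameter, 46 mm tall, with two small brass terminals (4 mm more) on its black top; mass about 70 g. On the green mat (top 3 mm above the table) at the start, any place, turned up to 0.7 rad. Origin at the centre of its underside, z up
- relay: loose: plug-in relay, upright white plastic block with a black foot band, 36 (x) x 28 (y) x 42 mm tall, with a 3 mm black tab on top; about 60 g. On the green mat (top 3 mm above the table) at the start, any place, turned up to 0.7 rad. Origin at the centre of its underside, z up
- module: loose: rectifier module, low flat black block with a steel base, 50 (x) x 36 (y) x 18 mm tall, flat top with two steel spots; about 100 g. On the green mat (top 3 mm above the table) at the start, any place, turned up to 0.7 rad. Origin at the centre of its underside, z up
- heatsink: loose: heat sink, finned aluminium block, 50 (x) x 36 (y) x 26 mm tall, base down and fins up; the fins run along x, so its outer fins are firm flat faces 36 mm apart in y; about 90 g. On the green mat (top 3 mm above the table) at the start, any place, turned up to 0.7 rad. Origin at the centre of its underside, z up
Mind the look-alikes: they are no part of the job. What is shaped like the relay but purple or red is not meant.

How it is judged:
By the outcome, as a careful person would: the job done as asked, in the order asked, and still so for the second after the job is handed in, with the robot touching nothing.
It also fails if it takes over 112 s, if anything falls off the work surface, if the arm or the gripper's body presses on something with over 40 N, if the wrist force passes 120 N, or if a joint passes its speed limit or range.

## Working session

There is one attempt and no reset: what is moved stays moved. The work goes in short steps, Python scripts to look and compute and a tool call to move; the robot and the scene stay as the last step left them, time stands still between calls to the robot, and variables do not carry over. Pictures are saved under pics/ and viewed, and the job is handed in when it is done.

Besides the shell and the picture viewer there is one more tool, called after "Request:" by a JSON object that holds its "fn" and its "kwargs". carry_out: Moves the arm, as the interface text tells. Its arguments: {"type":"object","properties":{"targets":{"type":"array","items":{"type":"array"}},"jaw":{"type":"number"},"squeeze":{"type":"number"}},"required":["targets"]}

```bash
ls; mkdir -p pics
python3 - <<'E'
from cell import env
import cv2,json
o=env.get_obs();print(o)
for c in ["scene","top","wrist"]:
    im=env.read_camera(c);cv2.imwrite(f"pics/{c}0.png",im[:,:,::-1])
    print(c,env.get_calibration(c))
E
```

```text
pics
{'time_s': 0.0, 'qpos': array([-64.5117824 ,  18.43891342,  -4.01670101,  83.1761468 ,
         1.29513427,  78.54003683,  -3.2621909 ]), 'joint_velocities': array([0.05852815, 0.03957753, 0.01140407, 0.00762384, 0.06514112,
       0.09944485, 0.02756424]), 'effort': array([-1.44657802e-04, -4.91281199e+01, -4.04041372e-01, -3.12529457e+01,
       -6.39271550e-02,  4.36902686e-02,  1.96388032e-04]), 'tool_pos': array([0.27121279, 0.59009802, 0.22145242]), 'tool_rot': array([-90.00555349,   0.10983978,  65.32050001]), 'force': array([-0.10602968, -0.00874271,  0.44105984]), 'wrist_torque': array([-0.00675116,  0.00940734, -0.00897901]), 'grip_width': 0.08687396040071711}
scene {'fx': 347.47047129470724, 'fy': 347.47047129470724, 'cx': 260.7733082363992, 'cy': 185.99643237393573, 'D': array([-0.03052607,  0.        ,  0.        ,  0.        ,  0.        ]), 'R': array([[ 0.72812431,  0.68534184,  0.01189764],
       [ 0.53283012, -0.5550024 , -0.63879918],
       [-0.43119259,  0.47146463, -0.76928152]]), 't': array([-0.34951696, -0.22916407,  1.18835424])}
top {'fx': 403.08504346
[... 197 characters left out ...]
0.01256407],
       [-0.98221779, -0.02428958, -0.1861672 ],
       [ 0.18641122, -0.00818171, -0.98243774]]), 't': array([-0.04077756,  0.48971021,  0.96484545])}
wrist {'fx': 335.4881426712545, 'fy': 335.4881426712545, 'cx': 257.95753677207114, 'cy': 186.49394989579443, 'D': array([0.02295214, 0.        , 0.        , 0.        , 0.        ]), 'hand_eye': array([[ 9.99999868e-01, -4.12238028e-04,  3.05898888e-04,
        -3.75112834e-04],
       [-4.00658961e-04, -2.54252452e-01,  9.67137803e-01,
        -1.61403840e-01],
       [-3.20915438e-04, -9.67137798e-01, -2.54252584e-01,
         6.93456014e-02],
       [ 0.00000000e+00,  0.00000000e+00,  0.00000000e+00,
         1.00000000e+00]])}
```

View pics/scene0.png

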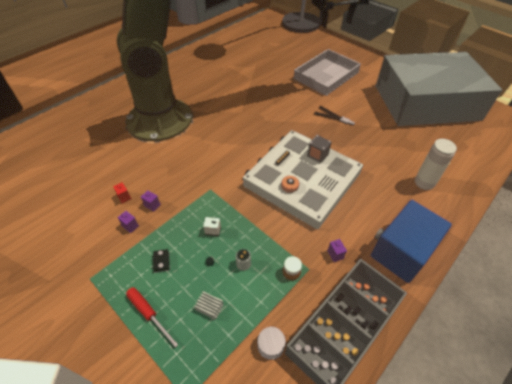

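View pics/top0.png

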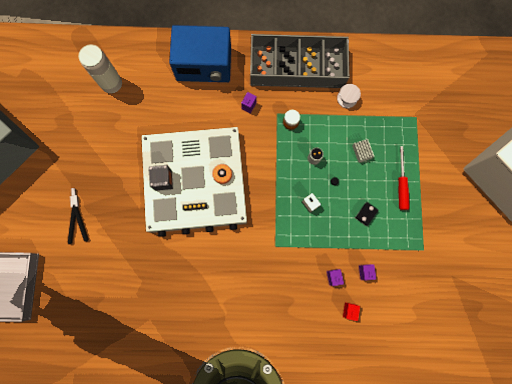

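View pics/wrist0.png

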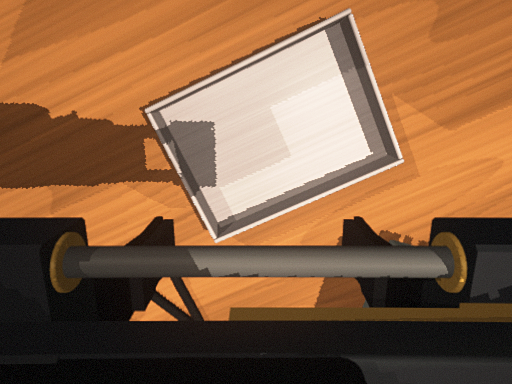

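```bash
cat > h.py <<'E'
from cell import env
import numpy as np, cv2
from scipy.spatial.transform import Rotation as Ro
from scipy.optimize import minimize
OB={'module':(.050,.036,.018),'heatsink':(.050,.036,.026),'relay':(.036,.028,.042),'capacitor':(.035,.035,.046)}
def tool(o):
    T=np.eye(4);T[:3,:3]=Ro.from_euler('xyz',o['tool_rot'],degrees=True).as_matrix();T[:3,3]=o['tool_pos'];return T
def cam(name,o=None):
    c=env.get_calibration(name);K=np.array([[c['fx'],0,c['cx']],[0,c['fy'],c['cy']],[0,0,1]])
    if name=='wrist':
        o=o or env.get_obs();W=np.linalg.inv(tool(o)@c['hand_eye']);R,t=W[:3,:3],W[:3,3]
    else:R,t=np.array(c['R']),np.array(c['t'])
    return K,c['D'],R,t
def proj(P,C):
    K,D,R,t=C
    return cv2.projectPoints(np.asarray(P,float).reshape(-1,3),cv2.Rodrigues(R)[0],t,K,D)[0][:,0]
def ray(px,C,z):
    K,D,R,t=C
    n=cv2.undistortPoints(np.array(px,float).reshape(-1,1,2),K,D)[:,0]
    d=np.c_[n,np.ones(len(n))]@R; c=-R.T@t
    s=(z-c[2])/d[:,2]; return c+d*s[:,None]
def verts(kind,x,y,yaw,z0):
    a,b,h=OB[kind]
    if kind=='capacitor':
        th=np.linspace(0,2*np.pi,24,endpoint=False);p=np.c_[np.cos(th),np.sin(th)]*a/2
    else:
        p=np.array([[1,1],[1,-1],[-1,-1],[-1,1]])*[a/2,b/2]
    p=p@np.array([[np.cos(yaw),np.sin(yaw)],[-np.sin(yaw),np.cos(yaw)]])+[x,y]
    return np.vstack([np.c_[p,np.full(len(p),z0)],np.c_[p,np.full(len(p),z0+h)]])
S=8
def sil(kind,p,z0,C,shape):
    q=proj(verts(kind,*p,z0),C)
    hull=cv2.convexHull(q.astype(np.float32))[:,0]
    m=np.zeros(shape,np.uint8);cv2.fillConvexPoly(m,np.round((hull+0.0)*256).astype(np.int32),255,cv2.LINE_AA,8)
    return m/255.
def fit(kind,masks,z0,p0=None):
    # masks: list of (mask,C)
    if p0 is None:
        m,C=masks[0];ys,xs=np.nonzero(m);c=ray([[xs.mean(),ys.mean()]],C,z0+OB[kind][2]*.6)[0];st=[(c[0],c[1],a) for a in np.radians(np.arange(-90,90,15))]
    else: st=[p0,(p0[0],p0[1],p0[2]+.1),(p0[0],p0[1],p0[2]-.1)]
    def cost(p):
        return sum(np.abs(sil(kind,p,z0,C,m.shape)-cv2.GaussianBlur(m.astype(float),(3,3),.6)).sum()/m.sum() for m,C in masks)
    st=sorted(st,key=cost)[:3];best=None
    for s in st:
        s=np.array(s)
        r=minimize(cost,s,method='Nelder-Mead',options=dict(initial_simplex=[s,s+[.005,0,0],s+[0,.005,0],s+[0,0,.15]],xatol=1e-5,fatol=1e-4))
        if best is None or r.fun<best.fun:best=r
    return best.x,best.fun
E
python3 - <<'E'
from h import *
im=env.read_camera('top');im2=env.read_camera('scene')
v=im[:,:,::-1].copy()
Ct,Cs=cam('top'),cam('scene')
R={}
for k in ['module','heatsink','relay','capacitor','transformer','choke','pad_1']:
    for cn,C in (('top',Ct),('scene',Cs)):
        L=env.outline_of(cn,k)
        print(k,cn,[(round(d['p'],2),np.round(d['xy']),int(d['mask'].sum())) for d in L][:7])
        R[k,cn]=L
        if cn=='top':
            for d in L[:5 if k[0]=='p' else 1]:
                c,_=cv2.findContours(d['mask'].astype(np.uint8),0,1);cv2.drawContours(v,c,-1,(255,0,255),1)
import pickle;pickle.dump(R,open('m0.pkl','wb'))
cv2.imwrite('pics/top1.png',cv2.resize(v[100:270,130:430],None,fx=2.6,fy=2.6))
E
```

```text
module top [(0.53, array([367., 215.]), 316)]
module scene [(0.64, array([161., 261.]), 367)]
heatsink top [(0.89, array([363., 148.]), 323)]
heatsink scene [(0.78, array([208., 306.]), 486)]
relay top [(0.73, array([222., 174.]), 328), (0.63, array([334., 278.]), 233), (0.6, array([354., 311.]), 234), (0.51, array([366., 274.]), 243), (0.47, array([310., 199.]), 195), (0.45, array([249., 101.]), 229)]
relay scene [(0.86, array([211., 229.]), 304), (0.82, array([129., 218.]), 308), (0.7, array([153., 202.]), 251), (0.6, array([334., 251.]), 346), (0.46, array([121., 195.]), 203)]
capacitor top [(0.55, array([314., 157.]), 218)]
capacitor scene [(0.56, array([242., 258.]), 290)]
transformer top [(0.77, array([160., 177.]), 543)]
transformer scene [(0.59, array([319., 149.]), 483), (0.55, array([212., 307.]), 416)]
choke top [(0.85, array([222., 171.]), 324)]
choke scene [(0.64, array([288., 182.]), 249)]
pad_1 top [(0.9, array([158., 151.]), 506), (0.8, array([161., 206.]), 556), (0.76, array([226., 204.]), 481), (0.6, array([218., 147.]), 475)]
pad_1 scene [(0.87, array([267., 174.]), 325), (0.81, array([338., 168.]), 294), (0.48, array([296., 143.]), 225)]
```

View pics/top1.png

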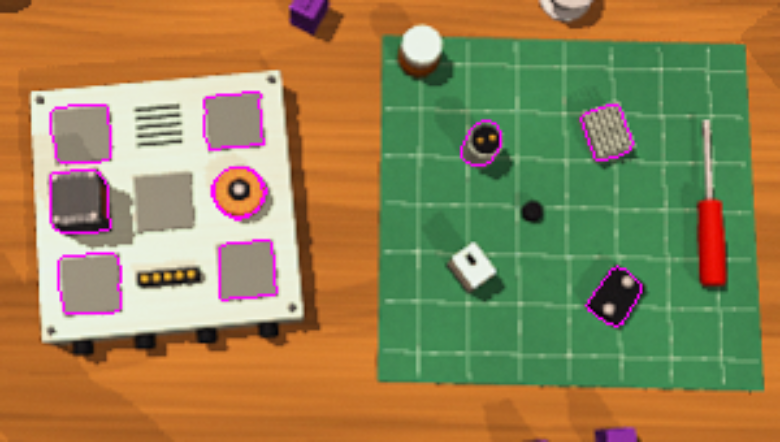

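Run:
```python
from h import *
import pickle
R=pickle.load(open('m0.pkl','rb'))
Ct,Cs=cam('top'),cam('scene')
for k in ['module','heatsink','relay','capacitor']:
    for cn in (['top'],['scene'],['top','scene']):
        ms=[]
        for c in cn:
            L=R[k,c]; d=L[0]
            if k=='relay' and c=='top': d=[e for e in L if 300<e['xy'][0]<325 and e['xy'][1]<230][0]
            ms.append((d['mask'],Ct if c=='top' else Cs))
        p,f=fit(k,ms,.003); print(k,cn,np.round(p[:2],4),round(np.degrees(p[2]),1),round(f,3))
im=env.read_camera('top');hsv=cv2.cvtColor(im,cv2.COLOR_RGB2HSV)
for d in R['pad_1','top']: print(d['xy'], ray([d['mask'].nonzero()[1].mean(),d['mask'].nonzero()[0].mean()],Ct,.042)[0])
# colour-based pads
print(im[155,160],im[178,193],im[205,226],im[205,165],im[190,210])
```

```text
module ['top'] [ 0.4466 -0.3175] -37.0 0.155
module ['scene'] [ 0.4484 -0.3178] -32.7 0.124
module ['top', 'scene'] [ 0.4482 -0.3178] -32.9 0.289
heatsink ['top'] [ 0.6141 -0.3123] 26.1 0.197
heatsink ['scene'] [ 0.6161 -0.3126] 17.3 0.132
heatsink ['top', 'scene'] [ 0.6152 -0.3128] 18.6 0.337
relay ['top'] [ 0.4704 -0.1707] 42.5 0.251
relay ['scene'] [ 0.4697 -0.1726] 39.6 0.1
relay ['top', 'scene'] [ 0.4697 -0.172 ] 40.2 0.373
capacitor ['top'] [ 0.5962 -0.1832] -88.6 0.13
capacitor ['scene'] [ 0.5939 -0.1824] -91.6 0.138
capacitor ['top', 'scene'] [ 0.5956 -0.1834] -80.1 0.278
[158.5, 150.7] [0.5918578  0.21355882 0.042     ]
[160.6, 205.9] [0.44325945 0.19551897 0.042     ]
[226.3, 203.9] [0.45983079 0.0461812  0.042     ]
[218.3, 146.7] [0.60902394 0.06507001 0.042     ]
[138 130 112] [154 145 127] [149 139 123] [156 147 127] [234 239 218]
```

```bash
cat > pads.py <<'E'
from h import *
def padfit(im,C,th0=np.radians(6.9),c0=(.526,.130)):
    # detect grey pads by color, around predictions
    g=im.astype(int);mask=((abs(g[:,:,0]-g[:,:,1])<22)&(g[:,:,0]-g[:,:,2]<45)&(g.mean(2)<185)&(g.mean(2)>95)).astype(np.uint8)
    n,lab,st,ce=cv2.connectedComponentsWithStats(mask,connectivity=4)
    out=[]
    for nm,dx,dy in [('mid',0,0),('bt',.075,.075),('ft',-.075,.075),('bc',.075,-.075),('fc',-.075,-.075)]:
        x=c0[0]+dx*np.cos(th0)-dy*np.sin(th0);y=c0[1]+dx*np.sin(th0)+dy*np.cos(th0)
        u=proj([[x,y,.042]],C)[0]
        j=int(round(u[1])),int(round(u[0]))
        if not(0<=j[0]<384 and 0<=j[1]<512) or lab[j]==0: continue
        i=lab[j]
        pts=np.argwhere(lab==i)[:,::-1].astype(np.float32)
        w=ray(pts,C,.042)[:,:2]
        (cx,cy),(a,b),ang=cv2.minAreaRect((w*1000).astype(np.float32))
        out.append((nm,dx,dy,cx/1000,cy/1000,a,b,ang,st[i]))
    return out
E
python3 - <<'E'
from pads import *
im=env.read_camera('top');C=cam('top')
for o in padfit(im,C): print(o[0],np.round(o[3:8],4),o[8])
E
```

```text
mid [  0.5161   0.1588  62.2619 126.6869  16.4456] [157 166  48  30 734]
bt [ 0.5903  0.2118 57.4562 56.6769  7.4016] [150 140  24  24 472]
ft [ 0.4421  0.1945 56.8451 55.9731  7.698 ] [153 197  24  25 505]
bc [ 0.6079  0.0635 57.0621 57.1221  7.0435] [208 135  24  24 467]
fc [4.59600e-01 4.57000e-02 5.62251e+01 5.66866e+01 6.71120e+00] [213 192  24  24 501]
```

```bash
cat > plan.py <<'E'
from h import *
def plan(way,o=None,vm=45,am=8,start=None):
    """way: list of (x,y,z,yaw_deg[,vm])"""
    o=o or env.get_obs()
    if start is None:
        T=tool(o);p=T[:3,3].copy();yaw=np.degrees(np.arctan2(T[1,0],T[0,0]))
        tilt=np.degrees(np.arccos(-T[2,1]))
        print('start',np.round(p*1000,1),round(yaw,2),'tilt',round(tilt,2))
    else: p=np.array(start[:3]);yaw=start[3]
    for w in way:
        v=w[4] if len(w)>4 else vm
        d=np.array(w[:3])-p;dy=(w[3]-yaw+180)%360-180
        n=max(1,int(np.ceil(np.linalg.norm(d)*1000/v)),int(np.ceil(abs(dy)/am)))
        for i in range(n):
            a=np.radians(yaw);r=(np.array(w[:3])-p)/(n-i);ddy=((w[3]-yaw+180)%360-180)/(n-i)
            x=np.array([np.cos(a),np.sin(a),0]);y=np.array([0,0,-1]);z=np.array([-np.sin(a),np.cos(a),0])
            q=0 if n-i>1 else 1
            s=[round(float(r@e)*1000,q) for e in (x,y,z)];t=round(-ddy,1)
            p=p+(x*s[0]+y*s[1]+z*s[2])/1000;yaw-=t
            print(f'[[{s[0]:g},{s[1]:g},{s[2]:g}],[0,{t:g},0]],',end='')
        print('  ->',np.round(p*1000,1),round(yaw,2),n)
E
python3 - <<'E'
from plan import *
plan([(.50,.22,.22,60),(.448,-.318,.15,57)])
E
```

```text
start [271.5 590.6 222.6] 65.32 tilt 0.01
[[-24,0,-36],[0,0.5,0]],[[-24,0,-36],[0,0.5,0]],[[-23,0,-37],[0,0.5,0]],[[-23,0,-37],[0,0.5,0]],[[-23,0,-37],[0,0.6,0]],[[-23,1,-37],[0,0.5,0]],[[-22,0,-38],[0,0.6,0]],[[-22,1,-38],[0,0.5,0]],[[-21,0,-38],[0,0.6,0]],[[-21.2,0.6,-37.9],[0,0.5,0]],  -> [500. 220. 220.] 60.02 10
[[-38,5,-17],[0,0.2,0]],[[-38,5,-17],[0,0.2,0]],[[-38,5,-18],[0,0.2,0]],[[-38,6,-18],[0,0.2,0]],[[-37,5,-18],[0,0.2,0]],[[-37,6,-18],[0,0.3,0]],[[-37,5,-18],[0,0.2,0]],[[-37,6,-18],[0,0.3,0]],[[-37,5,-18],[0,0.2,0]],[[-38,6,-19],[0,0.3,0]],[[-37,5,-19],[0,0.2,0]],[[-37,6,-18],[0,0.3,0]],[[-37.7,5,-19.1],[0,0.2,0]],  -> [ 448. -318.  150.] 57.02 13
```

Request:
{"fn": "carry_out", "kwargs": {"targets": [[[-24, 0, -36], [0, 0.5, 0]], [[-24, 0, -36], [0, 0.5, 0]], [[-23, 0, -37], [0, 0.5, 0]], [[-23, 0, -37], [0, 0.5, 0]], [[-23, 0, -37], [0, 0.6, 0]], [[-23, 1, -37], [0, 0.5, 0]], [[-22, 0, -38], [0, 0.6, 0]], [[-22, 1, -38], [0, 0.5, 0]], [[-21, 0, -38], [0, 0.6, 0]], [[-21, 0, -38], [0, 0.5, 0]]], "jaw": 1}}

```text
time_s: 2.05
tool_pos: [0.501, 0.2186, 0.2209]
tool_rot: [-90.0, -0.0, 60.0]
force: [0.9, 0.3, -0.2]
grip_width: 0.0871
```

Request:
{"fn": "carry_out", "kwargs": {"targets": [[[-38, 5, -17], [0, 0.2, 0]], [[-38, 5, -17], [0, 0.2, 0]], [[-38, 5, -18], [0, 0.2, 0]], [[-38, 6, -18], [0, 0.2, 0]], [[-37, 5, -18], [0, 0.2, 0]], [[-37, 6, -18], [0, 0.3, 0]], [[-37, 5, -18], [0, 0.2, 0]], [[-37, 6, -18], [0, 0.3, 0]], [[-37, 5, -18], [0, 0.2, 0]], [[-38, 6, -19], [0, 0.3, 0]], [[-37, 5, -19], [0, 0.2, 0]], [[-37, 6, -18], [0, 0.3, 0]]]}}

```text
time_s: 3.25
tool_pos: [0.4526, -0.2775, 0.1559]
tool_rot: [-90.1, -0.0, 57.2]
force: [1.2, 0.0, 0.5]
grip_width: 0.0868
```

Request:
{"fn": "carry_out", "kwargs": {"targets": [[[-38, 5, -19], [0, 0.2, 0]], [[0, 0, 0], [0, 0, 0]], [[0, 0, 0], [0, 0, 0]]]}}

```text
time_s: 3.55
tool_pos: [0.4474, -0.319, 0.1504]
tool_rot: [-90.0, 0.0, 56.9]
force: [0.6, 0.3, 0.3]
grip_width: 0.0869
```

```bash
cat > look.py <<'E'
from plan import *
def look(kind,z0,fn,p0=None,pick=0):
    o=env.get_obs();C=cam('wrist',o);im=env.read_camera('wrist');L=env.outline_of('wrist',kind)
    print([(round(d['p'],2),np.round(d['xy']),int(d['mask'].sum())) for d in L][:5])
    v=im[:,:,::-1].copy();p=None
    if L:
        m=L[pick]['mask'];c,_=cv2.findContours(m.astype(np.uint8),0,1);cv2.drawContours(v,c,-1,(255,0,255),1)
        p,f=fit(kind,[(m,C)],z0,p0);print(kind,np.round(p[:2],4),round(np.degrees(p[2]),2),'cost',round(f,3))
        V=proj(verts(kind,*p,z0),C)
        n=len(V)//2
        for q in (V[:n],V[n:]): cv2.polylines(v,[np.round(q).astype(np.int32)],True,(0,255,255),1)
    cv2.imwrite('pics/'+fn,v);return p
E
python3 -c "
from look import *
look('module',.003,'w1.png')"
```

```text
[(0.58, array([258., 180.]), 2279)]
module [ 0.4484 -0.3196] -35.23 cost 0.078
```

View pics/w1.png

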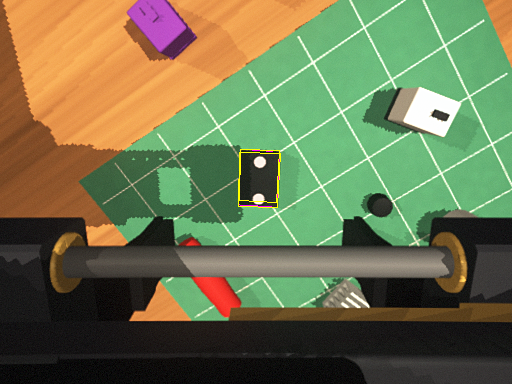

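```bash
python3 -c "
from plan import *
plan([(.4484,-.3196,.10,55),(.4484,-.3196,.03,55,24),(.4484,-.3196,.006,55,12)])"
```

```text
start [ 448.6 -316.8  150.5] 57.11 tilt 0.06
[[-1,25,-1],[0,1.1,0]],[[-1.5,25.5,-0.4],[0,1,0]],  -> [ 448.4 -319.6  100. ] 55.01 2
[[0,23,-0],[0,0,0]],[[0,24,-0],[0,0,0]],[[0,23,-0],[0,0,0]],  -> [ 448.4 -319.6   30. ] 55.01 3
[[0,8,-0],[0,0,0]],[[0,8,-0],[0,0,0]],[[0,8,-0],[0,0,0]],  -> [ 448.4 -319.6    6. ] 55.01 3
```

```bash
cat > dr.py <<'E'
# dead reckoning of the commanded pose; log.txt holds rows as sent
import numpy as np,json
def dr(p=(.271,.591,.223),yaw=65.32):
    p=np.array(p);
    for line in open('log.txt'):
        if not line.strip(): continue
        for s,t in json.loads(line):
            a=np.radians(yaw)
            p=p+(np.array([np.cos(a),np.sin(a),0])*s[0]+np.array([0,0,-1])*s[1]+np.array([-np.sin(a),np.cos(a),0])*s[2])/1000
            yaw-=t[1]
    return p,yaw
E
cat > log.txt <<'E'
[[[-24, 0, -36], [0, 0.5, 0]], [[-24, 0, -36], [0, 0.5, 0]], [[-23, 0, -37], [0, 0.5, 0]], [[-23, 0, -37], [0, 0.5, 0]], [[-23, 0, -37], [0, 0.6, 0]], [[-23, 1, -37], [0, 0.5, 0]], [[-22, 0, -38], [0, 0.6, 0]], [[-22, 1, -38], [0, 0.5, 0]], [[-21, 0, -38], [0, 0.6, 0]], [[-21, 0, -38], [0, 0.5, 0]]]
[[[-38, 5, -17], [0, 0.2, 0]], [[-38, 5, -17], [0, 0.2, 0]], [[-38, 5, -18], [0, 0.2, 0]], [[-38, 6, -18], [0, 0.2, 0]], [[-37, 5, -18], [0, 0.2, 0]], [[-37, 6, -18], [0, 0.3, 0]], [[-37, 5, -18], [0, 0.2, 0]], [[-37, 6, -18], [0, 0.3, 0]], [[-37, 5, -18], [0, 0.2, 0]], [[-38, 6, -19], [0, 0.3, 0]], [[-37, 5, -19], [0, 0.2, 0]], [[-37, 6, -18], [0, 0.3, 0]]]
[[[-38, 5, -19], [0, 0.2, 0]]]
E
python3 - <<'E'
from dr import *; from h import *
print(dr())
R=[]
for i in range(8):
    env.read_camera('wrist'); o=env.get_obs();R.append(np.r_[o['tool_pos']*1000,o['tool_rot'],o['qpos']])
R=np.array(R);print(np.round(R.mean(0),2));print(np.round(R.std(0),2))
E
```

```text
(array([ 0.44753747, -0.31772639,  0.151     ]), 57.019999999999975)
[ 4.4858e+02 -3.1695e+02  1.5070e+02 -9.0010e+01 -5.0000e-02  5.7130e+01
 -5.6400e+00  1.0480e+01  4.2520e+01  1.0432e+02 -7.6700e+00  6.8090e+01
  9.6410e+01]
[0.21 0.44 0.05 0.01 0.02 0.04 0.02 0.01 0.03 0.01 0.01 0.   0.01]
```

```bash
python3 -c "
from look import *
look('module',.003,'w2.png');o=env.get_obs();print(o['tool_pos'],o['joint_velocities'].round(1))
plan([(.4484,-.3180,.10,55)])"
```

```text
[(0.6, array([256., 176.]), 2274)]
module [ 0.4477 -0.3197] -35.87 cost 0.08
[ 0.44810584 -0.3178979   0.1506182 ] [ 0.2  0.1  0.  -0.2 -0.  -0.  -0. ]
start [ 448.1 -317.9  150.6] 57.04 tilt 0.02
[[0,25,-0],[0,1,0]],[[0.1,25.6,-0.3],[0,1,0]],  -> [ 448.4 -318.   100. ] 55.04 2
```

```bash
python3 -c "
from plan import *
plan([(.448,-.319,.10,54.5),(.448,-.319,.03,54.5,24),(.448,-.319,.006,54.5,12)])"
```

```text
start [ 448.1 -317.9  150.6] 57.04 tilt 0.02
[[-0,25,-0],[0,1.3,0]],[[-1,25.6,-0.5],[0,1.2,0]],  -> [ 448. -319.  100.] 54.54 2
[[0,23,-0],[0,0,0]],[[0,24,-0],[0,0,0]],[[0,23,-0],[0,0,0]],  -> [ 448. -319.   30.] 54.54 3
[[0,8,-0],[0,0,0]],[[0,8,-0],[0,0,0]],[[0,8,-0],[0,0,0]],  -> [ 448. -319.    6.] 54.54 3
```

Request:
{"fn": "carry_out", "kwargs": {"targets": [[[0, 25, 0], [0, 1.3, 0]], [[-1, 25, -0.5], [0, 1.2, 0]], [[0, 24, 0], [0, 0, 0]], [[0, 24, 0], [0, 0, 0]], [[0, 23, 0], [0, 0, 0]], [[0, 8, 0], [0, 0, 0]], [[0, 8, 0], [0, 0, 0]], [[0, 7.5, 0], [0, 0, 0]], [[0, 0, 0], [0, 0, 0]], [[0, 0, 0], [0, 0, 0]]], "jaw": 0.7}}

```text
time_s: 5.15
tool_pos: [0.4483, -0.3195, 0.0066]
tool_rot: [-90.1, -0.0, 54.5]
force: [0.3, -0.9, 0.1]
grip_width: 0.0609
```

Request:
{"fn": "carry_out", "kwargs": {"targets": [[[0, 0, 0], [0, 0, 0]], [[0, 0, 0], [0, 0, 0]], [[0, 0, 0], [0, 0, 0]], [[0, 0, 0], [0, 0, 0]], [[0, 0, 0], [0, 0, 0]], [[0, 0, 0], [0, 0, 0]], [[0, 0, 0], [0, 0, 0]]], "jaw": 0, "squeeze": 25}}

```text
time_s: 5.85
tool_pos: [0.448, -0.3192, 0.0062]
tool_rot: [-90.0, -0.0, 54.5]
force: [-1.4, 0.1, 2.4]
grip_width: 0.0359
```

Run:
```python
from plan import *
o=env.get_obs();print(o['tool_pos'],o['grip_width'],o['force'],o['qpos'].round(1))
# target: bt pad
c=np.array([.525,.1289]);a=np.radians(6.75)
for n,dx,dy in (('bt',.075,.075),('fc',-.075,-.075)):
    print(n,c+[dx*np.cos(a)-dy*np.sin(a),dx*np.sin(a)+dy*np.cos(a)])
plan([(.448,-.319,.12,54.5,30),(.55,-.05,.16,75),(.5903,.2118,.16,96.75)],start=(.448,-.319,.006,54.5))
```

```text
[ 0.44799762 -0.31920699  0.00623683] 0.03592269434481479 [-1.44189595  0.12471772  2.35874158] [ -1.   22.   39.4 111.2 -17.4  52.7 101.5]
bt [0.59066483 0.21219544]
fc [0.45933517 0.04560456]
[[0,-28,0],[0,-0,0]],[[0,-29,0],[0,-0,0]],[[0,-28,0],[0,-0,0]],[[0,-29,0],[0,-0,0]],  -> [ 448. -319.  120.] 54.5 4
[[40,-6,10],[0,-2.9,0]],[[40,-6,9],[0,-2.9,0]],[[41,-6,6],[0,-2.9,0]],[[41,-5,4],[0,-3,0]],[[41,-6,2],[0,-2.9,0]],[[41,-5,1],[0,-3,0]],[[40.7,-6,-2.1],[0,-2.9,0]],  -> [550. -50. 160.] 75.0 7
[[44,0,5],[0,-3.6,0]],[[44,0,2],[0,-3.6,0]],[[44,0,-1],[0,-3.6,0]],[[44,0,-3],[0,-3.7,0]],[[44,0,-7],[0,-3.6,0]],[[43,0,-8.8],[0,-3.7,0]],  -> [590.3 211.8 160. ] 96.8 6
```

Request:
{"fn": "carry_out", "kwargs": {"targets": [[[0, -28, 0], [0, 0, 0]], [[0, -29, 0], [0, 0, 0]], [[0, -28, 0], [0, 0, 0]], [[0, -29, 0], [0, 0, 0]], [[40, -6, 10], [0, -2.9, 0]], [[40, -6, 9], [0, -2.9, 0]], [[41, -6, 6], [0, -2.9, 0]], [[41, -5, 4], [0, -3, 0]], [[41, -6, 2], [0, -2.9, 0]], [[41, -5, 1], [0, -3, 0]], [[41, -6, -2], [0, -2.9, 0]]]}}

```text
time_s: 6.95
tool_pos: [0.5495, -0.0484, 0.1598]
tool_rot: [-90.0, 0.0, 75.1]
force: [1.6, -0.1, -1.7]
grip_width: 0.0357
```

Request:
{"fn": "carry_out", "kwargs": {"targets": [[[44, 0, 5], [0, -3.6, 0]], [[44, 0, 2], [0, -3.6, 0]], [[44, 0, -1], [0, -3.6, 0]], [[44, 0, -3], [0, -3.7, 0]], [[44, 0, -7], [0, -3.6, 0]], [[43, 0, -9], [0, -3.7, 0]], [[0, 0, 0], [0, 0, 0]], [[0, 0, 0], [0, 0, 0]], [[0, 0, 0], [0, 0, 0]]]}}

```text
time_s: 7.85
tool_pos: [0.5901, 0.2101, 0.1595]
tool_rot: [-89.9, 0.1, 96.7]
force: [-0.0, -0.2, -1.0]
grip_width: 0.0359
```

Run:
```python
from pads import *
import cv2
env.read_camera('top');o=env.get_obs();C=cam('wrist',o);im=env.read_camera('wrist')
print(o['tool_pos'],o['tool_rot'],o['grip_width'],o['qpos'].round(1))
cv2.imwrite('pics/w3.png',im[:,:,::-1])
for q in padfit(im,C): print(q[0],np.round(q[3:8],4),q[8])
cv2.imwrite('pics/t3.png',env.read_camera('top')[:,:,::-1])
```

```text
[0.59029282 0.20975491 0.15979741] [-8.99741958e+01  6.14666379e-02  9.66574061e+01] 0.0357194964524971 [-37.6  18.   19.1  92.1  -6.1  71.   79.3]
bt [5.395000e-01 1.214000e-01 2.417154e+02 1.255593e+02 8.794380e+01] [    0     0   296   195 21451]
bc [ 0.611   0.0633 52.2117 56.7742  6.6731] [  48  156   75   60 3689]
```

View pics/w3.png

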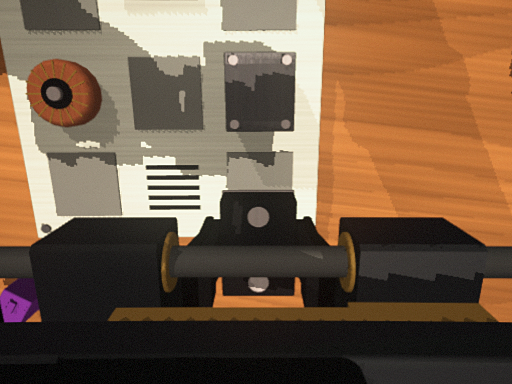

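```bash
python3 - <<'E'
from h import *
o=env.get_obs();C=cam('wrist',o);T=tool(o)
w=ray([[258,216],[258,284]],C,o['tool_pos'][2]+.0148)
print('spots tool mm',((w-T[:3,3])@T[:3,:3]*1000).round(1))
w=ray([[226,170],[293,170],[50.5,185],[119,185],[227,152],[291,152],[49,154],[116,152],[129,95],[202,95]],C,.042);print(w.round(4))
E
python3 -c "
import cv2;a=cv2.imread('pics/w3.png')[140:300,20:320];cv2.imwrite('pics/w3z.png',cv2.resize(a,None,fx=2.6,fy=2.6,interpolation=0))"
```

```text
spots tool mm [[ -0.3 -14.8  16.9]
 [ -0.3 -14.8 -18.3]]
[[0.5832 0.1816 0.042 ]
 [0.5766 0.2382 0.042 ]
 [0.6136 0.0343 0.042 ]
 [0.6069 0.0918 0.042 ]
 [0.5677 0.181  0.042 ]
 [0.5615 0.2343 0.042 ]
 [0.5867 0.0342 0.042 ]
 [0.5785 0.089  0.042 ]
 [0.5312 0.099  0.042 ]
 [0.5242 0.1569 0.042 ]]
```

View pics/w3z.png

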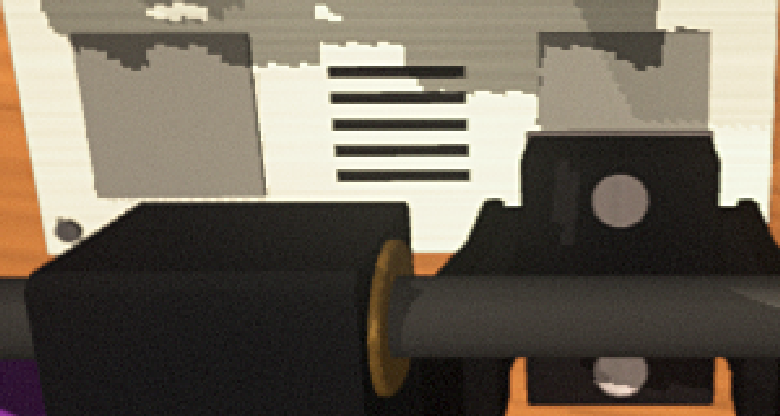

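```bash
python3 -c "
from plan import *
plan([(.5912,.2120,.16,96.75),(.5912,.2120,.056,96.75,35),(.5912,.2120,.046,96.75,5)])"
```

```text
start [590.4 210.  160.1] 96.66 tilt 0.02
[[1.9,0.1,-1],[0,-0.1,0]],  -> [591.2 212.  160. ] 96.76 1
[[-0,35,-0],[0,0,0]],[[-0,35,-0],[0,0,0]],[[-0,34,-0],[0,0,0]],  -> [591.2 212.   56. ] 96.76 3
[[-0,3,-0],[0,0,0]],[[-0,4,-0],[0,0,0]],[[-0,3,-0],[0,0,0]],  -> [591.2 212.   46. ] 96.76 3
```

Request:
{"fn": "carry_out", "kwargs": {"targets": [[[2, 0, -1], [0, -0.1, 0]], [[0, 25, 0], [0, 0, 0]], [[0, 30, 0], [0, 0, 0]], [[0, 30, 0], [0, 0, 0]], [[0, 19, 0], [0, 0, 0]], [[0, 0, 0], [0, 0, 0]], [[0, 0, 0], [0, 0, 0]]]}}

```text
time_s: 8.7
tool_pos: [0.5913, 0.2138, 0.0566]
tool_rot: [-90.0, -0.0, 96.9]
force: [0.7, -0.9, -1.3]
grip_width: 0.0359
```

```bash
python3 -c "
from plan import *
env.read_camera('top')
plan([(.5912,.2120,.0455,96.75)])"
```

```text
start [592.  214.1  57.5] 96.89 tilt 0.13
[[-2,12,1],[0,0.1,0]],  -> [591.2 212.   45.5] 96.79 1
```

Run:
```python
from h import *
for i in range(6):
    env.read_camera('top'); o=env.get_obs();print((o['tool_pos']*1000).round(1),o['tool_rot'].round(2),o['qpos'].round(2))
```

```text
[592.3 214.3  57.9] [-9.017e+01 -5.000e-02  9.690e+01] [-36.88  23.54  18.05  97.3   -8.21  60.27  80.73]
[592.3 214.4  58. ] [-9.018e+01 -6.000e-02  9.691e+01] [-36.88  23.54  18.05  97.3   -8.21  60.27  80.73]
[592.1 214.4  57.9] [-9.017e+01 -6.000e-02  9.691e+01] [-36.88  23.53  18.05  97.32  -8.21  60.27  80.74]
[591.9 214.4  57.6] [-9.014e+01 -5.000e-02  9.692e+01] [-36.89  23.54  18.05  97.34  -8.21  60.26  80.74]
[591.7 214.4  57.3] [-9.012e+01 -5.000e-02  9.692e+01] [-36.89  23.56  18.04  97.36  -8.22  60.26  80.74]
[591.5 214.3  57.1] [-9.009e+01 -4.000e-02  9.692e+01] [-36.89  23.57  18.04  97.37  -8.22  60.26  80.74]
```

Request:
{"fn": "carry_out", "kwargs": {"targets": [[[-2, 4, 0], [0, 0.1, 0]], [[0, 4, 0], [0, 0, 0]], [[0, 0, 0], [0, 0, 0]], [[0, 0, 0], [0, 0, 0]]]}}

```text
time_s: 9.45
tool_pos: [0.5909, 0.2119, 0.0477]
tool_rot: [-90.0, 0.0, 96.8]
force: [0.3, 0.1, -1.2]
grip_width: 0.0358
```

Run:
```python
from plan import *
for i in range(5):
    env.read_camera('top'); o=env.get_obs();print((o['tool_pos']*1000).round(1),o['tool_rot'].round(2),o['force'].round(1))
plan([(.5912,.2120,.0455,96.75)])
```

```text
[591.1 212.   47.9] [-89.99   0.    96.82] [-0.3  0.5 -1.5]
[591.2 212.1  48.1] [-90.01  -0.    96.82] [ 0.4 -0.2 -1.4]
[591.3 212.1  48.2] [-9.001e+01 -1.000e-02  9.682e+01] [-0.  -0.6 -1.4]
[591.3 212.1  48.2] [-9.001e+01 -1.000e-02  9.682e+01] [-0.   0.9 -1.4]
[591.3 212.1  48.2] [-9.002e+01 -1.000e-02  9.682e+01] [ 0.6 -0.4 -1. ]
start [591.3 212.1  48.2] 96.82 tilt 0.02
[[-0.1,2.7,0.1],[0,0.1,0]],  -> [591.2 212.   45.5] 96.72 1
```

Request:
{"fn": "carry_out", "kwargs": {"targets": [[[0, 2.5, 0], [0, 0.1, 0]], [[0, 0, 0], [0, 0, 0]], [[0, 0, 0], [0, 0, 0]]]}}

```text
time_s: 10.0
tool_pos: [0.5911, 0.212, 0.0455]
tool_rot: [-90.0, 0.0, 96.7]
force: [-0.6, -0.4, -1.6]
grip_width: 0.036
```

Run:
```python
from plan import *
for i in range(2):
    env.read_camera('top'); o=env.get_obs();print((o['tool_pos']*1000).round(1),o['tool_rot'].round(2),o['force'].round(1))
```

```text
[591.1 212.   45.5] [-89.99   0.    96.72] [ 0.6  0.2 -1.1]
[591.1 212.   45.5] [-90.     0.    96.72] [-0.6  0.5 -2.1]
```

Request:
{"fn": "carry_out", "kwargs": {"targets": [[[0, 0.5, 0], [0, 0, 0]], [[0, 0, 0], [0, 0, 0]]]}}

```text
time_s: 10.3
tool_pos: [0.5912, 0.212, 0.0453]
tool_rot: [-90.0, -0.0, 96.7]
force: [0.3, -0.2, -0.0]
grip_width: 0.0362
```

Request:
{"fn": "carry_out", "kwargs": {"targets": [[[0, 0, 0], [0, 0, 0]], [[0, 0, 0], [0, 0, 0]], [[0, 0, 0], [0, 0, 0]], [[0, 0, 0], [0, 0, 0]], [[0, -10, 0], [0, 0, 0]], [[0, -25, 0], [0, 0, 0]], [[0, -40, 0], [0, 0, 0]], [[0, -40, 0], [0, 0, 0]]], "jaw": 0.7}}

```text
time_s: 11.1
tool_pos: [0.5908, 0.2118, 0.1616]
tool_rot: [-90.0, 0.0, 96.7]
force: [-0.3, 0.3, -0.2]
grip_width: 0.0608
```

Run:
```python
from plan import *
plan([(.55,-.05,.18,80),(.615,-.3125,.16,108)])
```

```text
start [590.8 211.8 161.6] 96.71 tilt 0.04
[[-43,-3,12],[0,2.8,0]],[[-43,-3,10],[0,2.8,0]],[[-43,-3,8],[0,2.8,0]],[[-44,-3,5],[0,2.8,0]],[[-44,-3,3],[0,2.8,0]],[[-44,-3.4,1.4],[0,2.7,0]],  -> [550. -50. 180.] 80.01 6
[[-35,3,-16],[0,-4,0]],[[-36,3,-13],[0,-4,0]],[[-37,3,-11],[0,-4,0]],[[-38,3,-8],[0,-4,0]],[[-38,3,-5],[0,-4,0]],[[-39,3,-2],[0,-4,0]],[[-38.9,2,-0],[0,-4,0]],  -> [ 615.  -312.5  160. ] 108.01 7
```

Run:
```python
from plan import *
plan([(.55,-.05,.18,16.7),(.615,-.3125,.16,-71.3)])
im=env.read_camera('top');cv2.imwrite('pics/t4.png',cv2.resize(im[100:270,130:430,::-1],None,fx=2.6,fy=2.6))
L=env.outline_of('top','module');C=cam('top')
for d in L: print(d['p'],d['xy'])
if L: print(fit('module',[(L[0]['mask'],C)],.042))
```

```text
start [590.8 211.8 161.6] 96.71 tilt 0.04
[[-23,-2,6],[0,7.3,0]],[[-24,-2,4],[0,7.3,0]],[[-24,-2,0],[0,7.3,0]],[[-24,-2,-3],[0,7.3,0]],[[-23,-1,-6],[0,7.3,0]],[[-23,-2,-8],[0,7.3,0]],[[-21,-1,-11],[0,7.2,0]],[[-20,-2,-14],[0,7.3,0]],[[-18,-1,-16],[0,7.2,0]],[[-15,-2,-19],[0,7.3,0]],[[-13.2,-1.4,-20.3],[0,7.2,0]],  -> [550. -50. 180.] 16.71 11
[[-1,2,-23],[0,7.3,0]],[[2,2,-22],[0,7.3,0]],[[5,2,-22],[0,7.3,0]],[[7,2,-21],[0,7.3,0]],[[10,2,-20],[0,7.4,0]],[[13,1,-19],[0,7.3,0]],[[15,2,-17],[0,7.4,0]],[[17,1,-15],[0,7.3,0]],[[18,2,-13],[0,7.4,0]],[[20,1,-10],[0,7.3,0]],[[21,2,-8],[0,7.4,0]],[[22.4,1,-4.7],[0,7.3,0]],  -> [ 615.  -312.5  160. ] -71.29 12
0.54 [161.6, 148.6]
(array([0.59272457, 0.21317625, 0.27858657]), np.float64(0.3234772512683375))
```

View pics/t4.png

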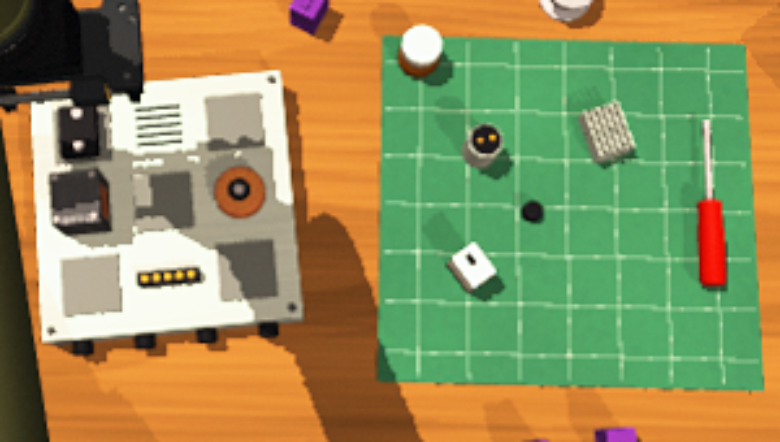

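Module stands on the pad behind the transformer (zoomed 78,132), partly hidden by the gripper; I'll measure it once clear. On to the heat sink, turning half round on the way.

Request:
{"fn": "carry_out", "kwargs": {"targets": [[[-23, -2, 6], [0, 7.3, 0]], [[-24, -2, 4], [0, 7.3, 0]], [[-24, -2, 0], [0, 7.3, 0]], [[-24, -2, -3], [0, 7.3, 0]], [[-23, -2, -6], [0, 7.3, 0]], [[-23, -2, -8], [0, 7.3, 0]], [[-21, -1, -11], [0, 7.3, 0]], [[-20, -1, -14], [0, 7.3, 0]], [[-18, -1, -16], [0, 7.3, 0]], [[-15, -2, -19], [0, 7.3, 0]], [[-13, -1, -20], [0, 7.3, 0]]]}}

```text
time_s: 12.3
tool_pos: [0.55, -0.0504, 0.1785]
tool_rot: [-90.0, -0.0, 16.1]
force: [1.0, -0.6, 0.4]
grip_width: 0.0611
```

Request:
{"fn": "carry_out", "kwargs": {"targets": [[[-1, 2, -23], [0, 7.3, 0]], [[2, 2, -22], [0, 7.3, 0]], [[5, 2, -22], [0, 7.3, 0]], [[7, 2, -21], [0, 7.3, 0]], [[10, 2, -20], [0, 7.3, 0]], [[13, 1, -19], [0, 7.3, 0]], [[15, 2, -17], [0, 7.3, 0]], [[17, 1, -15], [0, 7.3, 0]], [[18, 2, -13], [0, 7.3, 0]], [[20, 1, -10], [0, 7.3, 0]], [[21, 2, -8], [0, 7.3, 0]], [[22, 1, -5], [0, 7.3, 0]]]}}

```text
time_s: 13.5
tool_pos: [0.6143, -0.3124, 0.1579]
tool_rot: [-90.0, 0.0, -71.5]
force: [-0.9, 0.4, 0.3]
grip_width: 0.0609
```

Request:
{"fn": "carry_out", "kwargs": {"targets": [[[0, 0, 0], [0, 0, 0]], [[0, 0, 0], [0, 0, 0]], [[0, 0, 0], [0, 0, 0]]]}}

```text
time_s: 13.8
tool_pos: [0.6144, -0.3105, 0.158]
tool_rot: [-90.0, 0.1, -71.0]
force: [-0.2, 0.1, -0.9]
grip_width: 0.061
```

Run:
```python
from look import *
im=env.read_camera('top');C=cam('top')
L=env.outline_of('top','module')
for d in L: print(d['p'],d['xy'])
if L: print(fit('module',[(L[0]['mask'],C)],.042))
cv2.imwrite('pics/t5.png',cv2.resize(im[120:220,130:260,::-1],None,fx=6,fy=6,interpolation=2))
look('heatsink',.003,'w4.png');o=env.get_obs();print(o['tool_pos'].round(4),o['tool_rot'].round(2),o['qpos'].round(1))
```

```text
0.75 [160.0, 149.9]
(array([0.59145911, 0.21352081, 0.18027558]), np.float64(0.16141957896250628))
[(0.79, array([264., 173.]), 2160)]
heatsink [ 0.616  -0.3132] 20.38 cost 0.165
[ 0.6145 -0.3107  0.1583] [-8.995e+01  3.000e-02 -7.107e+01] [-11.5  33.1  52.6  83.3 -26.6  76.6 -28.3]
```

View pics/w4.png

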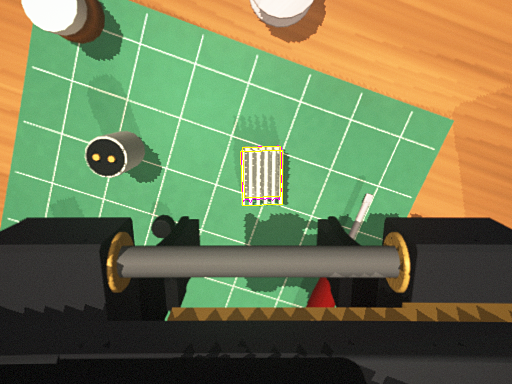

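View pics/t5.png

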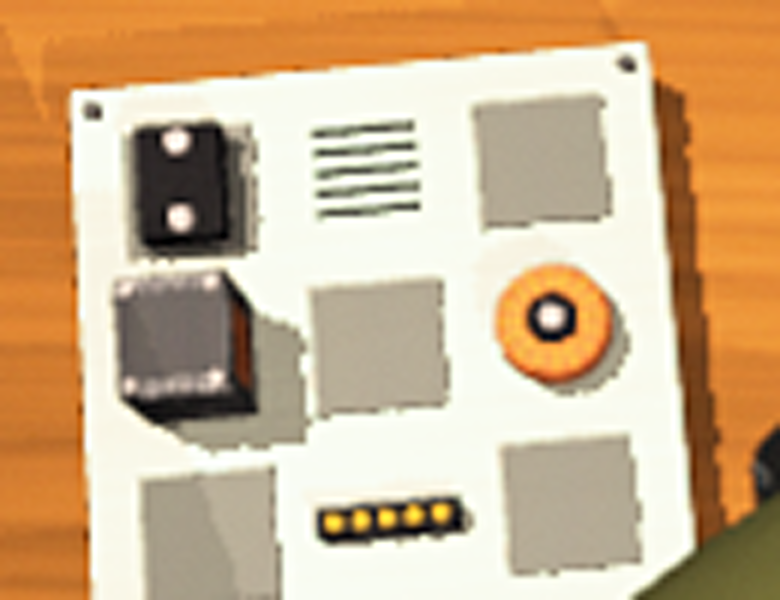

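Run:
```python
from plan import *
from pads import padfit
im=env.read_camera('top');C=cam('top')
w=ray([[130+177/6-.4,120+142/6-.4],[130+180/6-.4,120+217/6-.4]],C,.060);print(w.round(4),w.mean(0).round(4),np.degrees(np.arctan2(w[0,1]-w[1,1],w[0,0]-w[1,0])))
for o in padfit(im,C): print(o[0],np.round(o[3:8],4),o[8])
plan([(.6157,-.3130,.158,-70.6),(.6157,-.3130,.03,-70.6,35),(.6157,-.3130,.008,-70.6,8)])
```

```text
[[0.6065 0.215  0.06  ]
 [0.574  0.2116 0.06  ]] [0.5903 0.2133 0.06  ] 5.937188476089994
mid [ 0.5243  0.128  54.7516 54.182   6.86  ] [182 167  23  23 454]
ft [ 0.441   0.1938 54.89   54.8876  5.5717] [154 198  23  24 484]
bc [ 0.6079  0.0628 55.0127 54.9098  6.6774] [209 136  23  22 438]
fc [4.59000e-01 4.48000e-02 5.48342e+01 5.47514e+01 6.70880e+00] [214 193  23  23 468]
start [ 614.4 -310.9  158.3] -71.1 tilt 0.05
[[2.4,0.3,0.6],[0,-0.5,0]],  -> [ 615.7 -313.   158. ] -70.6 1
[[-0,32,-0],[0,0,0]],[[-0,32,-0],[0,0,0]],[[-0,32,-0],[0,0,0]],[[-0,32,-0],[0,0,0]],  -> [ 615.7 -313.    30. ] -70.6 4
[[-0,7,-0],[0,0,0]],[[-0,7,-0],[0,0,0]],[[-0,8,-0],[0,0,0]],  -> [ 615.7 -313.     8. ] -70.6 3
```

Request:
{"fn": "carry_out", "kwargs": {"targets": [[[2.4, 0, 0.6], [0, -0.5, 0]], [[0, 32, 0], [0, 0, 0]], [[0, 32, 0], [0, 0, 0]], [[0, 32, 0], [0, 0, 0]], [[0, 25, 0], [0, 0, 0]], [[0, 10, 0], [0, 0, 0]], [[0, 0, 0], [0, 0, 0]], [[0, 0, 0], [0, 0, 0]]], "jaw": 0.7}}

```text
time_s: 14.85
tool_pos: [0.6162, -0.3146, 0.0284]
tool_rot: [-89.9, -0.1, -70.7]
force: [0.3, 0.6, 1.0]
grip_width: 0.0608
```

Run:
```python
from look import *
plan([(.6157,-.3130,.008,-70.6,20)])
cv2.imwrite('pics/w5.png',env.read_camera('wrist')[:,:,::-1])
```

```text
start [ 616.2 -314.6   28.4] -70.68 tilt 0.1
[[-1,10,0],[0,-0,0]],[[-0.6,10.4,0.1],[0,-0.1,0]],  -> [ 615.7 -313.     8. ] -70.58 2
```

View pics/w5.png

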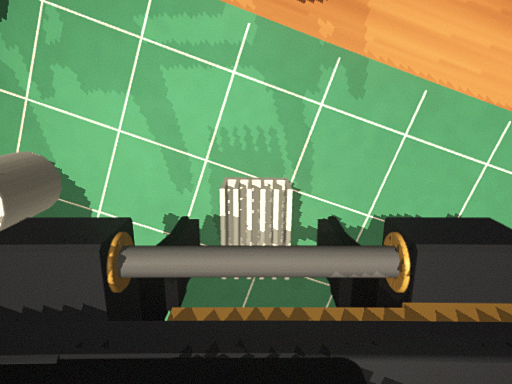

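Request:
{"fn": "carry_out", "kwargs": {"targets": [[[-1, 10, 0], [0, 0, 0]], [[-0.5, 10, 0], [0, 0, 0]], [[0, 0, 0], [0, 0, 0]], [[0, 0, 0], [0, 0, 0]]]}}

```text
time_s: 15.3
tool_pos: [0.6147, -0.3123, 0.0066]
tool_rot: [-90.0, 0.0, -70.7]
force: [0.5, -0.1, 1.1]
grip_width: 0.0609
```

Request:
{"fn": "carry_out", "kwargs": {"targets": [[[0, 0, 0], [0, 0, 0]], [[0, 0, 0], [0, 0, 0]], [[0, 0, 0], [0, 0, 0]], [[0, 0, 0], [0, 0, 0]], [[0, 0, 0], [0, 0, 0]], [[0, 0, 0], [0, 0, 0]], [[0, 0, 0], [0, 0, 0]]], "jaw": 0, "squeeze": 20}}

```text
time_s: 16.0
tool_pos: [0.6151, -0.3127, 0.0073]
tool_rot: [-90.0, -0.0, -70.7]
force: [0.8, 0.4, 1.0]
grip_width: 0.0361
```

Run:
```python
from plan import *
o=env.get_obs();print(o['tool_pos'],o['grip_width'],o['force'],o['qpos'].round(1))
p=o['tool_pos']
plan([(p[0],p[1],.12,-70.6,30),(.55,-.05,.17,-76),(.591,.212,.17,-83.25)])
```

```text
[ 0.61510591 -0.31266811  0.00728872] 0.036128366141371555 [0.76821409 0.38605205 1.02768851] [ -8.5  41.1  47.3  90.3 -32.8  63.2 -23.8]
start [ 615.1 -312.7    7.3] -70.68 tilt 0.03
[[0,-28,0],[0,-0,0]],[[0,-28,0],[0,-0,0]],[[0,-28,0],[0,-0,0]],[[0,-28.7,0],[0,-0.1,0]],  -> [ 615.1 -312.7  120. ] -70.58 4
[[-38,-7,4],[0,0.8,0]],[[-39,-7,3],[0,0.8,0]],[[-39,-7,3],[0,0.8,0]],[[-38,-7,2],[0,0.8,0]],[[-39,-7,1],[0,0.7,0]],[[-39,-8,1],[0,0.8,0]],[[-38.1,-7,0.8],[0,0.7,0]],  -> [550. -50. 170.] -75.98 7
[[-41,-0,17],[0,1.2,0]],[[-41,-0,16],[0,1.2,0]],[[-41,-0,16],[0,1.2,0]],[[-42,-0,15],[0,1.2,0]],[[-42,-0,14],[0,1.2,0]],[[-42.2,-0,12.2],[0,1.3,0]],  -> [590.9 212.  170. ] -83.28 6
```

Request:
{"fn": "carry_out", "kwargs": {"targets": [[[0, -28, 0], [0, 0, 0]], [[0, -28, 0], [0, 0, 0]], [[0, -28, 0], [0, 0, 0]], [[0, -29, 0], [0, 0, 0]], [[-38, -7, 4], [0, 0.8, 0]], [[-39, -7, 3], [0, 0.8, 0]], [[-39, -7, 3], [0, 0.8, 0]], [[-38, -7, 2], [0, 0.8, 0]], [[-39, -7, 1], [0, 0.8, 0]], [[-39, -8, 1], [0, 0.7, 0]], [[-38, -7, 1], [0, 0.7, 0]]]}}

```text
time_s: 17.1
tool_pos: [0.5497, -0.0482, 0.17]
tool_rot: [-90.0, 0.0, -76.1]
force: [0.1, 0.5, -0.7]
grip_width: 0.0363
```

Request:
{"fn": "carry_out", "kwargs": {"targets": [[[-41, 0, 17], [0, 1.2, 0]], [[-41, 0, 16], [0, 1.2, 0]], [[-41, 0, 16], [0, 1.2, 0]], [[-42, 0, 15], [0, 1.2, 0]], [[-42, 0, 14], [0, 1.2, 0]], [[0, 0, 0], [0, 0, 0]], [[0, 0, 0], [0, 0, 0]]]}}

```text
time_s: 17.8
tool_pos: [0.5852, 0.17, 0.1694]
tool_rot: [-90.1, -0.1, -81.9]
force: [0.3, -0.8, -1.0]
grip_width: 0.0357
```

Run:
```python
from plan import *
from pads import *
env.read_camera('top');env.read_camera('top');o=env.get_obs();C=cam('wrist',o);im=env.read_camera('wrist')
print(o['tool_pos'].round(4),o['tool_rot'].round(2),o['grip_width'],o['qpos'].round(1))
cv2.imwrite('pics/w6.png',im[:,:,::-1])
cv2.imwrite('pics/w6z.png',cv2.resize(im[130:290,150:370,::-1],None,fx=3.5,fy=3.5))
for q in padfit(im,C): print(q[0],np.round(q[3:8],4),q[8])
```

```text
[0.5856 0.167  0.1699] [-9.003e+01 -5.000e-02 -8.219e+01] 0.03596436143042002 [-61.8  21.4  54.4  94.9 -18.   73.1 -86.2]
bc [5.790000e-01 1.243000e-01 1.034678e+02 2.248490e+02 6.871400e+00] [  176   132   253   114 10898]
```

View pics/w6.png

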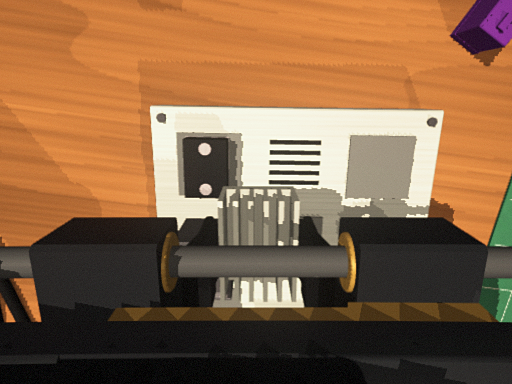

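View pics/w6z.png

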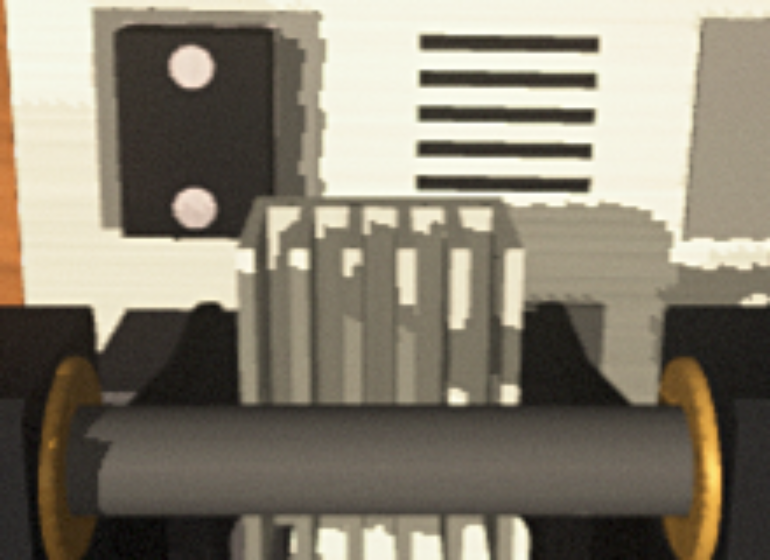

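Run:
```python
from h import *
o=env.get_obs();C=cam('wrist',o);T=tool(o)
f=lambda a,b:(150+a/3.5-.36,130+b/3.5-.36)
zt=o['tool_pos'][2]+.0217
w=ray([f(238,248),f(523,248),(213,306),(303,306)],C,zt);print('top',((w-T[:3,3])@T[:3,:3]*1000).round(1))
zb=o['tool_pos'][2]-.0043
w=ray([f(256,199),f(505,199)],C,zb);print('bot',((w-T[:3,3])@T[:3,:3]*1000).round(1))
w=ray([f(191,66),f(195,209)],C,.060);print('module',w.round(4),w.mean(0).round(4),((w.mean(0)-T[:3,3])@T[:3,:3]*1000).round(1))
w=ray([f(116,28),f(272,28),f(122,235)],C,.060);print('module corners',w.round(4))
w=ray([f(94,10),f(324,12),f(103,229)],C,.042);print('pad corners',w.round(4), (w[1]-w[0])/2+(w[2]-w[0])/2+w[0])
```

```text
top [[-17.3 -21.7  26.1]
 [ 18.1 -21.7  26.1]
 [-21.1 -21.7 -26.1]
 [ 21.6 -21.7 -26.1]]
bot [[-17.7   4.3  25.6]
 [ 18.6   4.3  25.5]]
module [[0.6091 0.2136 0.06  ]
 [0.575  0.2094 0.06  ]] [0.592  0.2115 0.06  ] [-43.7 110.1  12.4]
module corners [[0.6155 0.2315 0.06  ]
 [0.6204 0.196  0.06  ]
 [0.5661 0.2262 0.06  ]]
pad corners [[0.6166 0.2408 0.042 ]
 [0.6237 0.1852 0.042 ]
 [0.5612 0.2345 0.042 ]] [0.5924661  0.20983946 0.042     ]
```

Run:
```python
import cv2
im=cv2.imread('pics/w6.png');cv2.imwrite('pics/w6y.png',cv2.resize(im[180:320,190:330],None,fx=5,fy=5))
```

```text
(no output)
```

View pics/w6y.png

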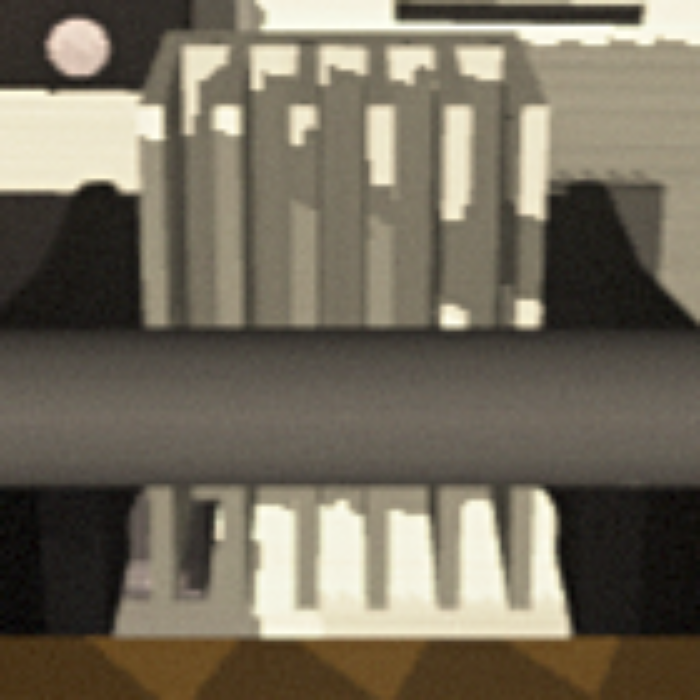

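Run:
```python
from plan import *
plan([(.5911,.2118,.17,-83.15),(.5911,.2118,.085,-83.15,30)])
```

```text
start [585.7 166.6 170.1] -82.24 tilt 0.03
[[-22,0,6],[0,0.5,0]],[[-22.1,0.1,5.3],[0,0.4,0]],  -> [591.1 211.8 170. ] -83.14 2
[[-0,28,-0],[0,0,0]],[[-0,28,-0],[0,0,0]],[[-0,29,-0],[0,0,0]],  -> [591.1 211.8  85. ] -83.14 3
```

Request:
{"fn": "carry_out", "kwargs": {"targets": [[[-22, 0, 6], [0, 0.5, 0]], [[-22, 0, 5], [0, 0.4, 0]], [[0, 28, 0], [0, 0, 0]], [[0, 28, 0], [0, 0, 0]], [[0, 29, 0], [0, 0, 0]], [[0, 0, 0], [0, 0, 0]], [[0, 0, 0], [0, 0, 0]], [[0, 0, 0], [0, 0, 0]]]}}

```text
time_s: 18.75
tool_pos: [0.5922, 0.2133, 0.0871]
tool_rot: [-89.8, 0.1, -83.1]
force: [0.7, 0.5, -0.5]
grip_width: 0.0358
```

Run:
```python
from plan import *
for i in range(3): env.read_camera('top');print(env.get_obs()['tool_pos'].round(4))
plan([(.5911,.2118,.067,-83.15,30)])
```

```text
[0.5922 0.2136 0.0872]
[0.592  0.2138 0.087 ]
[0.5918 0.2139 0.0867]
start [591.8 213.9  86.7] -83.0 tilt 0.16
[[2,19.7,-1],[0,0.2,0]],  -> [591.1 211.8  67. ] -83.2 1
```

Request:
{"fn": "carry_out", "kwargs": {"targets": [[[1.5, 8, -0.5], [0, 0.1, 0]], [[0, 8, 0], [0, 0, 0]], [[0, 0, 0], [0, 0, 0]], [[0, 0, 0], [0, 0, 0]]]}}

```text
time_s: 19.3
tool_pos: [0.5901, 0.2121, 0.0685]
tool_rot: [-90.1, -0.0, -83.1]
force: [0.5, 0.4, -1.5]
grip_width: 0.0356
```

Run:
```python
from plan import *
for i in range(4): env.read_camera('top');print(env.get_obs()['tool_pos'].round(4),env.get_obs()['force'].round(1))
plan([(.5911,.2118,.0648,-83.15,30)])
```

```text
[0.5904 0.2122 0.0689] [ 0.2 -0.6 -0.6]
[0.5905 0.2122 0.0691] [-0.3 -0.2 -0.5]
[0.5906 0.2123 0.0692] [ 0.5 -0.1 -1.1]
[0.5907 0.2123 0.0693] [-0.6  0.1 -0.7]
start [590.7 212.3  69.3] -83.08 tilt 0.03
[[0.5,4.5,0.4],[0,0.1,0]],  -> [591.1 211.8  64.8] -83.18 1
```

Request:
{"fn": "carry_out", "kwargs": {"targets": [[[0.5, 2, 0.3], [0, 0, 0]], [[0, 2, 0], [0, 0, 0]], [[0, 0, 0], [0, 0, 0]], [[0, 0, 0], [0, 0, 0]], [[0, 0, 0], [0, 0, 0]]]}}

```text
time_s: 20.0
tool_pos: [0.5909, 0.2118, 0.0651]
tool_rot: [-90.0, 0.0, -83.1]
force: [0.3, -1.1, -2.0]
grip_width: 0.0358
```

Run:
```python
from plan import *
for i in range(3): env.read_camera('top');print(env.get_obs()['tool_pos'].round(4),env.get_obs()['force'].round(1))
im=env.read_camera('wrist');cv2.imwrite('pics/w7.png',cv2.resize(im[150:330,150:370,::-1],None,fx=3,fy=3))
im=env.read_camera('scene');cv2.imwrite('pics/s7.png',cv2.resize(im[110:240,220:380,::-1],None,fx=4.5,fy=4.5))
```

```text
[0.5909 0.2118 0.0651] [ 0.2 -0.3 -1.6]
[0.5909 0.2118 0.0652] [ 0.8 -0.2 -1.4]
[0.5909 0.2118 0.0652] [-0.1  0.1 -1.2]
```

View pics/s7.png

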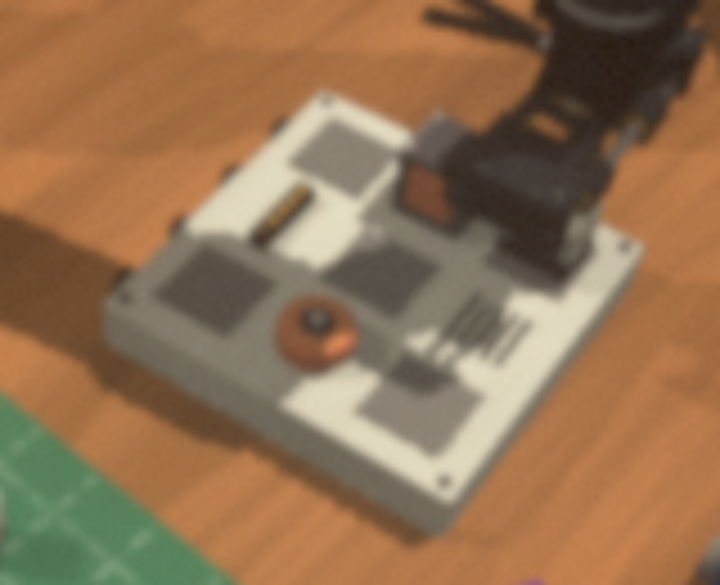

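View pics/w7.png

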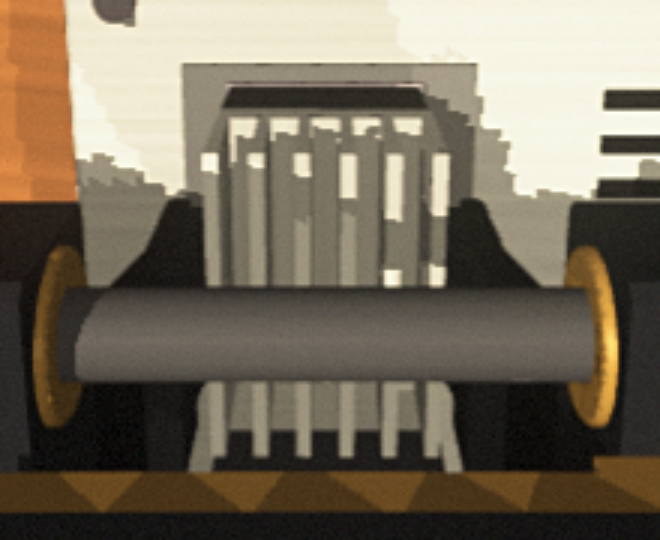

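Request:
{"fn": "carry_out", "kwargs": {"targets": [[[0, 0.8, 0], [0, 0, 0]], [[0, 0, 0], [0, 0, 0]], [[0, 0, 0], [0, 0, 0]]]}}

```text
time_s: 20.55
tool_pos: [0.5908, 0.2118, 0.0643]
tool_rot: [-90.0, 0.0, -83.1]
force: [0.6, -0.0, -0.9]
grip_width: 0.0358
```

Request:
{"fn": "carry_out", "kwargs": {"targets": [[[0, 0, 0], [0, 0, 0]], [[0, 0, 0], [0, 0, 0]], [[0, 0, 0], [0, 0, 0]], [[0, 0, 0], [0, 0, 0]], [[0, -10, 0], [0, 0, 0]], [[0, -25, 0], [0, 0, 0]], [[0, -40, 0], [0, 0, 0]], [[0, -30, 0], [0, 0, 0]]], "jaw": 0.65}}

```text
time_s: 21.35
tool_pos: [0.5914, 0.2115, 0.1721]
tool_rot: [-89.9, 0.0, -83.1]
force: [-0.0, -0.0, 0.0]
grip_width: 0.0567
```

Run:
```python
from plan import *
plan([(.5,.0,.18,-65),(.4705,-.172,.16,-50)])
im=env.read_camera('wrist');cv2.imwrite('pics/w8.png',im[:,:,::-1])
```

```text
start [591.4 211.5 172.1] -83.11 tilt 0.11
[[33,-1,-19],[0,-3,0]],[[32,-1,-21],[0,-3,0]],[[31,-1,-23],[0,-3,0]],[[30,-2,-24],[0,-3,0]],[[28,-1,-26],[0,-3.1,0]],[[27.3,-1.9,-27.7],[0,-3,0]],  -> [500.   0. 180.] -65.01 6
[[36,5,-25],[0,-3.8,0]],[[34,5,-27],[0,-3.7,0]],[[32,5,-29],[0,-3.8,0]],[[30.6,5,-31.7],[0,-3.7,0]],  -> [ 470.5 -172.   160. ] -50.01 4
```

View pics/w8.png

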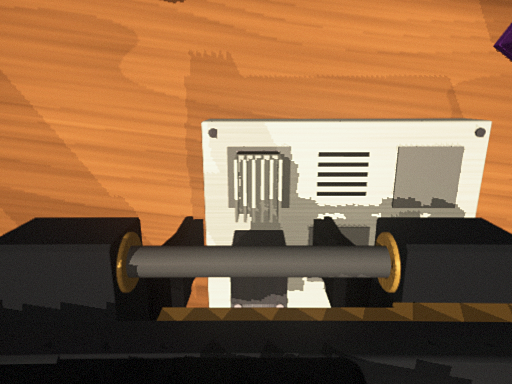

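Request:
{"fn": "carry_out", "kwargs": {"targets": [[[33, -1, -19], [0, -3, 0]], [[32, -1, -21], [0, -3, 0]], [[31, -1, -23], [0, -3, 0]], [[30, -2, -24], [0, -3, 0]], [[28, -1, -26], [0, -3, 0]], [[27, -2, -28], [0, -3, 0]], [[36, 5, -25], [0, -3.8, 0]], [[34, 5, -27], [0, -3.8, 0]], [[32, 5, -29], [0, -3.8, 0]], [[31, 5, -32], [0, -3.8, 0]], [[0, 0, 0], [0, 0, 0]], [[0, 0, 0], [0, 0, 0]]]}}

```text
time_s: 22.6
tool_pos: [0.469, -0.1736, 0.1576]
tool_rot: [-90.0, 0.0, -50.1]
force: [-0.3, 1.5, -0.6]
grip_width: 0.0565
```

Request:
{"fn": "carry_out", "kwargs": {"targets": [[[0, 0, 0], [0, 0, 0]], [[0, 0, 0], [0, 0, 0]]]}}

```text
time_s: 22.8
tool_pos: [0.4701, -0.1706, 0.1574]
tool_rot: [-90.0, 0.0, -49.7]
force: [0.2, -0.3, 0.3]
grip_width: 0.0566
```

Run:
```python
from look import *
look('relay',.003,'w9.png');o=env.get_obs();print(o['tool_pos'].round(4),o['tool_rot'].round(2),o['qpos'].round(1))
im=env.read_camera('top');cv2.imwrite('pics/t9.png',cv2.resize(im[120:220,130:260,::-1],None,fx=6,fy=6,interpolation=2))
```

```text
[(0.64, array([261., 179.]), 1605)]
relay [ 0.4723 -0.1736] 37.97 cost 0.09
[ 0.47   -0.1708  0.1574] [-89.98   0.   -49.74] [-48.3   3.1  68.  110.7  -3.1  68.1 -28.9]
```

View pics/w9.png

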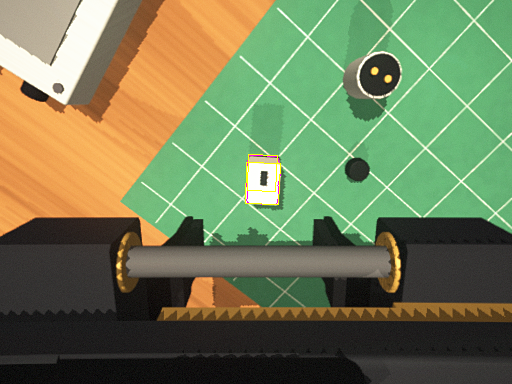

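View pics/t9.png

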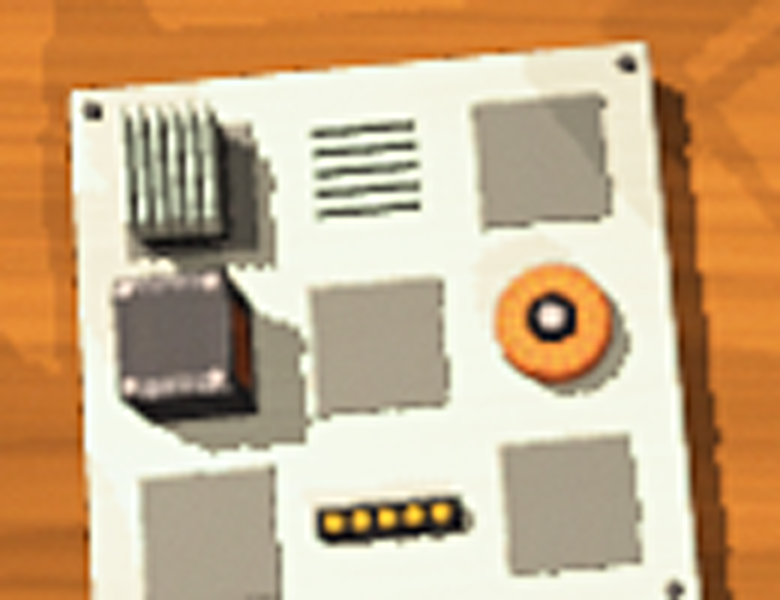

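Run:
```python
from plan import *
o=env.get_obs();C=cam('wrist',o);T=tool(o)
w=ray([(357,170),(345,170)],C,.008);print(((w-T[:3,3])@T[:3,:3]*1000).round(1))
plan([(.4718,-.1732,.1574,-51.6),(.4718,-.1732,.06,-51.6,33)])
```

```text
[[ 93.4 149.3   3.4]
 [ 82.2 149.3   3.4]]
start [ 469.9 -171.   157.3] -49.76 tilt 0.02
[[2.9,-0.1,0],[0,1.8,0]],  -> [ 471.8 -173.2  157.4] -51.56 1
[[0,32,0],[0,0,0]],[[0,33,0],[0,0,0]],[[0,32.4,0],[0,0,0]],  -> [ 471.8 -173.2   60. ] -51.56 3
```

Request:
{"fn": "carry_out", "kwargs": {"targets": [[[3, 0, 0], [0, 1.8, 0]], [[0, 30, 0], [0, 0, 0]], [[0, 33, 0], [0, 0, 0]], [[0, 30, 0], [0, 0, 0]], [[0, 0, 0], [0, 0, 0]], [[0, 0, 0], [0, 0, 0]], [[0, 0, 0], [0, 0, 0]]]}}

```text
time_s: 23.65
tool_pos: [0.4727, -0.1749, 0.0659]
tool_rot: [-89.9, -0.1, -51.7]
force: [0.5, 0.5, 0.3]
grip_width: 0.0565
```

Run:
```python
from look import *
look('relay',.003,'w10.png',p0=(.4718,-.1732,np.radians(38.5)));o=env.get_obs();print(o['tool_pos'].round(4),o['tool_rot'].round(2),o['qpos'].round(1))
plan([(.4718,-.1732,.01,-51.6,25)])
```

```text
[(0.67, array([254., 211.]), 3179)]
relay [ 0.4745 -0.1723] 36.52 cost 0.179
[ 0.4728 -0.1746  0.0658] [-89.85  -0.1  -51.68] [-40.   15.5  64.3 115.7 -16.6  58.3 -19.3]
start [ 472.8 -174.6   65.8] -51.68 tilt 0.18
[[-1,19,0],[0,-0,0]],[[-0,18,0],[0,-0,0]],[[-0.7,18.8,0.1],[0,-0.1,0]],  -> [ 471.8 -173.2   10. ] -51.58 3
```

View pics/w10.png

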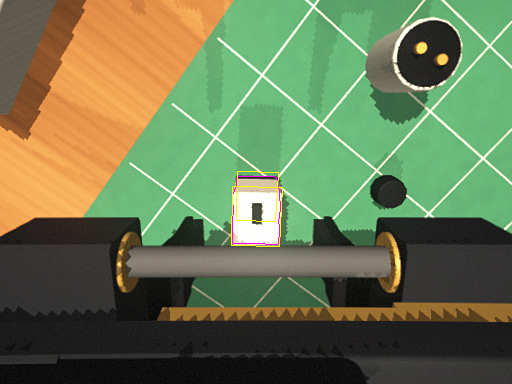

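Run:
```python
from plan import *
o=env.get_obs();C=cam('wrist',o);T=tool(o)
w=ray([(257,213)],C,.048);print(w,((w-T[:3,3])@T[:3,:3]*1000).round(1))
w=ray([(257,187),(257,246)],C,.045);print(w,((w-T[:3,3])@T[:3,:3]*1000).round(1))
w=ray([(258,173)],C,.003);print(w,((w-T[:3,3])@T[:3,:3]*1000).round(1))
```

```text
[[ 0.47761724 -0.17023238  0.048     ]] [[-0.5 17.9  6.4]]
[[ 0.48890358 -0.16132379  0.045     ]
 [ 0.46071315 -0.18355995  0.045     ]] [[ -0.5  20.9  20.8]
 [ -0.5  20.8 -15.1]]
[[ 0.48841934 -0.16249004  0.003     ]] [[ 0.1 62.9 19.6]]
```

Request:
{"fn": "carry_out", "kwargs": {"targets": [[[-0.5, 18, 1], [0, 0, 0]], [[0, 19, 1], [0, 0, 0]], [[0, 17, 0], [0, 0, 0]], [[0, 0, 0], [0, 0, 0]], [[0, 0, 0], [0, 0, 0]], [[0, 0, 0], [0, 0, 0]]]}}

```text
time_s: 24.35
tool_pos: [0.4738, -0.173, 0.0116]
tool_rot: [-89.9, -0.1, -51.7]
force: [-0.2, 1.0, 0.5]
grip_width: 0.0564
```

Run:
```python
from plan import *
o=env.get_obs();print(o['tool_pos'].round(4),o['tool_rot'].round(2),o['qpos'].round(1),o['force'])
im=env.read_camera('wrist');cv2.imwrite('pics/w11.png',im[:,:,::-1])
```

```text
[ 0.4738 -0.173   0.0116] [-89.89  -0.09 -51.68] [-34.7  21.5  59.3 117.8 -23.3  53.  -14.4] [-0.16651806  0.97907985  0.45182242]
```

View pics/w11.png

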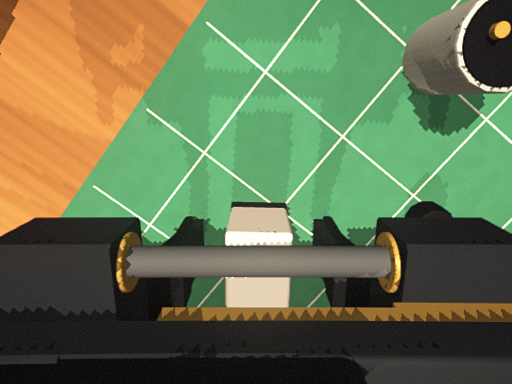

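Request:
{"fn": "carry_out", "kwargs": {"targets": [[[0, 1.5, 0], [0, 0, 0]], [[0, 0, 0], [0, 0, 0]], [[0, 0, 0], [0, 0, 0]], [[0, 0, 0], [0, 0, 0]], [[0, 0, 0], [0, 0, 0]], [[0, 0, 0], [0, 0, 0]], [[0, 0, 0], [0, 0, 0]], [[0, 0, 0], [0, 0, 0]]], "jaw": 0, "squeeze": 15}}

```text
time_s: 25.2
tool_pos: [0.4727, -0.1728, 0.0088]
tool_rot: [-90.0, -0.0, -51.7]
force: [-0.6, -0.8, 1.6]
grip_width: 0.028
```

Run:
```python
from plan import *
env.read_camera('top')
o=env.get_obs();print(o['tool_pos'].round(4),o['tool_rot'].round(2),o['grip_width'],o['force'].round(1))
C=cam('wrist',o);T=tool(o)
im=env.read_camera('wrist');cv2.imwrite('pics/w12.png',cv2.resize(im[180:320,190:330,::-1],None,fx=5,fy=5))
p=o['tool_pos']
plan([(p[0],p[1],.16,-51.6,30),(.43,-.07,.16,-70),(.440,.0452,.16,-83.25)],start=(*p,-51.6))
```

```text
[ 0.4728 -0.1728  0.0088] [-89.99  -0.   -51.68] 0.027837458128756307 [-0.4  0.3  1.2]
[[0,-25,0],[0,-0,0]],[[0,-25,0],[0,-0,0]],[[0,-25,0],[0,-0,0]],[[0,-25,0],[0,-0,0]],[[0,-26,0],[0,-0,0]],[[0,-25.2,0],[0,-0,0]],  -> [ 472.8 -172.8  160. ] -51.6 6
[[-36,0,10],[0,6.1,0]],[[-36,0,6],[0,6.2,0]],[[-37.4,0,2.6],[0,6.1,0]],  -> [429.9 -70.  160. ] -70.0 3
[[-35,0,16],[0,4.4,0]],[[-36,0,14],[0,4.4,0]],[[-37,0,10.6],[0,4.4,0]],  -> [440.   45.2 160. ] -83.2 3
```

View pics/w12.png

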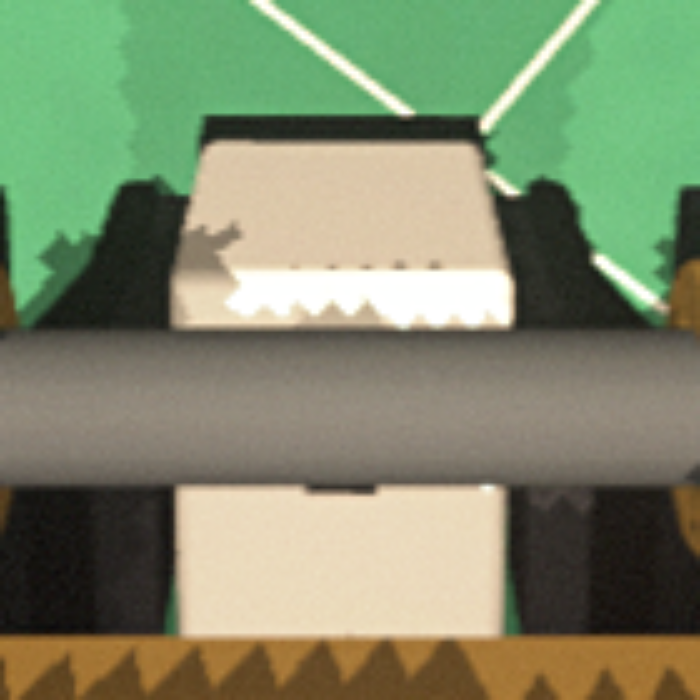

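Run:
```python
from plan import *
o=env.get_obs();C=cam('wrist',o);T=tool(o)
for r,z in ((203,.003),(234,.045)):
    w=ray([(258,r)],C,z);print(((w-T[:3,3])@T[:3,:3]*1000).round(1))
plan([(.4727,-.1728,.12,-51.6,30),(.459,.0452,.14,-83.25)],start=(.4727,-.1728,.009,-51.6))
```

```text
[[ 0.1  5.8 16.1]]
[[  0.1 -36.2  16.4]]
[[0,-28,0],[0,-0,0]],[[0,-28,0],[0,-0,0]],[[0,-27,0],[0,-0,0]],[[0,-28,0],[0,-0,0]],  -> [ 472.7 -172.8  120. ] -51.6 4
[[-36,-4,25],[0,6.3,0]],[[-38,-4,21],[0,6.3,0]],[[-41,-4,16],[0,6.4,0]],[[-42,-4,12],[0,6.3,0]],[[-42.9,-4,7.5],[0,6.3,0]],  -> [459.   45.3 140. ] -83.2 5
```

Request:
{"fn": "carry_out", "kwargs": {"targets": [[[0, -15, 0], [0, 0, 0]], [[0, -28, 0], [0, 0, 0]], [[0, -34, 0], [0, 0, 0]], [[0, -34, 0], [0, 0, 0]], [[-36, -4, 25], [0, 6.3, 0]], [[-38, -4, 21], [0, 6.3, 0]], [[-41, -4, 16], [0, 6.3, 0]], [[-42, -4, 12], [0, 6.3, 0]], [[-33, -4, 8], [0, 6.3, 0]], [[0, 0, 0], [0, 0, 0]], [[0, 0, 0], [0, 0, 0]], [[0, 0, 0], [0, 0, 0]]]}}

```text
time_s: 26.5
tool_pos: [0.4569, 0.0044, 0.1369]
tool_rot: [-90.1, 0.0, -78.9]
force: [0.0, -0.6, -0.4]
grip_width: 0.0279
```

Run:
```python
from pads import *
from plan import *
for i in range(4): env.read_camera('top')
o=env.get_obs();C=cam('wrist',o);im=env.read_camera('wrist')
print(o['tool_pos'].round(4),o['tool_rot'].round(2),o['grip_width'],o['qpos'].round(1))
cv2.imwrite('pics/w13.png',im[:,:,::-1])
for q in padfit(im,C): print(q[0],np.round(q[3:8],4),q[8])
```

```text
[0.457  0.0047 0.137 ] [-9.010e+01  5.000e-02 -7.895e+01] 0.028063354010157016 [-62.7  -5.8  57.1 117.2   5.3  66.2 -86.8]
mid [ 0.5263  0.126  57.0163 58.2187  6.9675] [  66   19   86   90 6671]
ft [ 0.4442  0.1853 57.2835 41.2632  6.646 ] [   0  122   54   76 3696]
fc [4.61300e-01 4.32000e-02 5.67226e+01 5.69562e+01 7.30640e+00] [ 174  136   75   74 4934]
```

View pics/w13.png

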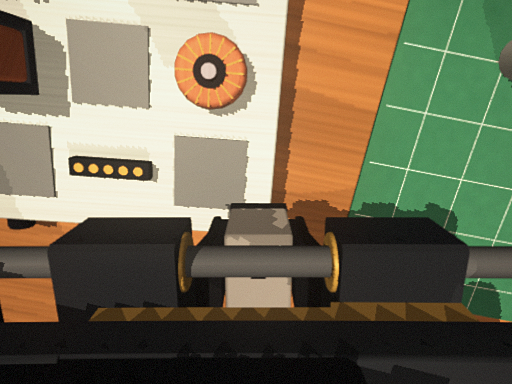

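Run:
```python
from plan import *
plan([(.4615,.0449,.137,-83.2,25),(.4615,.0449,.07,-83.2,25)])
```

```text
start [457.1   4.9 137.1] -78.93 tilt 0.1
[[-19,0,6],[0,2.1,0]],[[-19.6,0.1,5.3],[0,2.2,0]],  -> [461.5  44.9 137. ] -83.23 2
[[-0,22,0],[0,-0,0]],[[-0,22,0],[0,-0,0]],[[-0,23,0],[0,-0,0]],  -> [461.5  44.9  70. ] -83.23 3
```

Request:
{"fn": "carry_out", "kwargs": {"targets": [[[-19, 0, 6], [0, 2.1, 0]], [[-20, 0, 5], [0, 2.2, 0]], [[0, 22, 0], [0, 0, 0]], [[0, 22, 0], [0, 0, 0]], [[0, 22, 0], [0, 0, 0]], [[0, 0, 0], [0, 0, 0]], [[0, 0, 0], [0, 0, 0]], [[0, 0, 0], [0, 0, 0]]]}}

```text
time_s: 27.55
tool_pos: [0.462, 0.0462, 0.0723]
tool_rot: [-90.0, 0.1, -83.2]
force: [0.3, -0.3, -0.6]
grip_width: 0.0279
```

Run:
```python
from pads import *
from plan import *
for i in range(4): env.read_camera('top')
o=env.get_obs();C=cam('wrist',o);im=env.read_camera('wrist')
print(o['tool_pos'].round(4),o['tool_rot'].round(2),o['grip_width'],o['qpos'].round(1))
cv2.imwrite('pics/w14.png',cv2.resize(im[130:320,150:370,::-1],None,fx=3,fy=3))
for q in padfit(im,C): print(q[0],np.round(q[3:8],4),q[8])
plan([(.4615,.0449,.06,-83.2)])
```

```text
[0.4616 0.0465 0.072 ] [-89.99   0.12 -83.14] 0.027893178041754424 [-63.4   4.2  56.8 120.3  -4.3  57.5 -87.5]
mid [ 0.5264  0.1261 56.719  58.0966  6.9816] [   65    32   118   110 11214]
ft [ 0.4499  0.1843 46.4386 38.0766  6.5887] [   0  171   62   75 4224]
start [461.4  46.4  71.8] -83.14 tilt 0.11
[[1.5,11.8,-0.1],[0,0.1,0]],  -> [461.5  44.9  60. ] -83.24 1
```

View pics/w14.png

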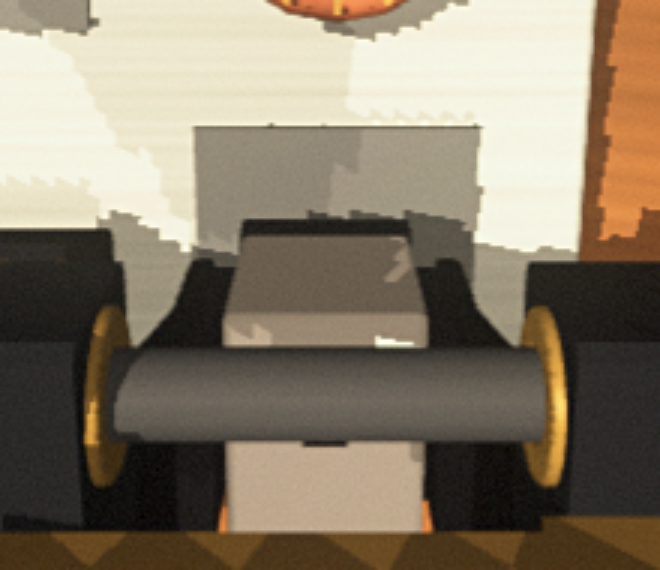

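```bash
cat > rel.py <<'E'
from h import *
def rel(o,pts,z):
    C=cam('wrist',o);T=tool(o);w=ray(pts,C,z);return ((w-T[:3,3])@T[:3,:3]*1000).round(1),w.round(4)
E
python3 - <<'E'
from rel import *
o=env.get_obs();f=lambda a,b:(150+a/3-.33,130+b/3-.33)
print('pad',rel(o,[f(194,126),f(480,126),f(476,230),f(194,230)],.042))
print('relay bot',rel(o,[f(243,220),f(410,220)],o['tool_pos'][2]-.0058))
E
```

```text
pad (array([[-25.2,  29.9,  27.8],
       [ 30.3,  29.8,  27.8],
       [ 30.4,  29.8,   6.6],
       [-25.9,  29.9,   6.5]]), array([[0.486 , 0.0748, 0.042 ],
       [0.4926, 0.0197, 0.042 ],
       [0.4716, 0.0171, 0.042 ],
       [0.4648, 0.073 , 0.042 ]]))
relay bot (array([[-14. ,   5.8,  16.2],
       [ 15. ,   5.8,  16.3]]), array([[0.4759, 0.0623, 0.066 ],
       [0.4794, 0.0335, 0.066 ]]))
```

Request:
{"fn": "carry_out", "kwargs": {"targets": [[[1.5, 7, 1], [0, 0.1, 0]], [[0, 7, 0], [0, 0, 0]], [[0, 6, 0], [0, 0, 0]], [[0, 0, 0], [0, 0, 0]], [[0, 0, 0], [0, 0, 0]], [[0, 0, 0], [0, 0, 0]]]}}

```text
time_s: 28.4
tool_pos: [0.4623, 0.0448, 0.0513]
tool_rot: [-90.1, 0.0, -83.2]
force: [0.5, 0.8, -1.5]
grip_width: 0.0283
```

Run:
```python
from plan import *
for i in range(4): env.read_camera('top')
o=env.get_obs();im=env.read_camera('wrist')
print(o['tool_pos'].round(4),o['tool_rot'].round(2),o['force'].round(1))
cv2.imwrite('pics/w15.png',cv2.resize(im[150:290,190:330,::-1],None,fx=5,fy=5))
cv2.imwrite('pics/s15.png',cv2.resize(env.read_camera('scene')[110:240,220:380,::-1],None,fx=4.5,fy=4.5))
```

```text
[0.4623 0.045  0.0514] [-9.005e+01  7.000e-02 -8.323e+01] [ 0.4  0.6 -0.7]
```

View pics/w15.png

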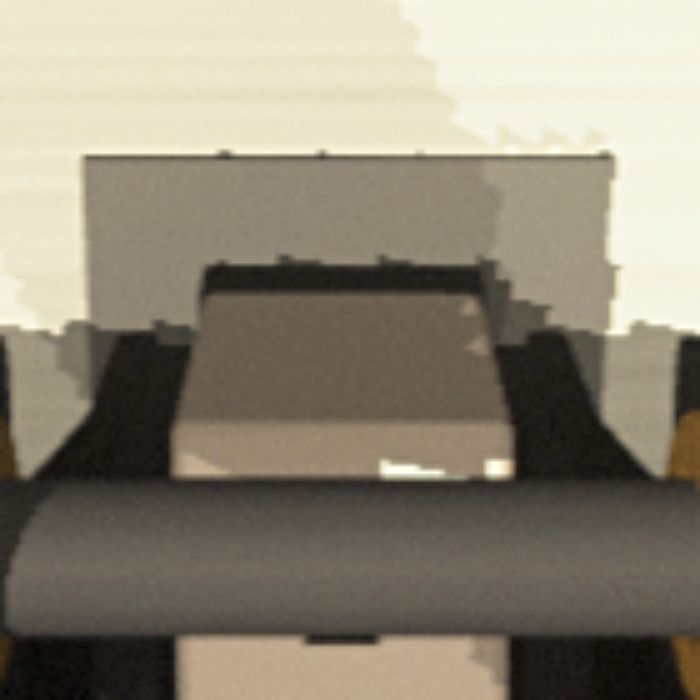

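Run:
```python
from rel import *
o=env.get_obs();f=lambda a,b:(190+a/5-.4,150+b/5-.4)
print('pad',rel(o,[f(84,157),f(613,157),f(607,310),f(90,310)],.042)[0])
print('relay bot',rel(o,[f(204,266),f(488,266)],o['tool_pos'][2]-.0058)[0])
```

```text
pad [[-26.8   9.3  27.2]
 [ 28.6   9.3  27.2]
 [ 28.7   9.3  10.3]
 [-26.8   9.4  10.3]]
relay bot [[-14.2   5.8  16.4]
 [ 15.5   5.8  16.4]]
```

Request:
{"fn": "carry_out", "kwargs": {"targets": [[[0.3, 1.5, 0.6], [0, 0, 0]], [[0, 1.5, 0], [0, 0, 0]], [[0, 0, 0], [0, 0, 0]], [[0, 0, 0], [0, 0, 0]], [[0, 0, 0], [0, 0, 0]]]}}

```text
time_s: 29.2
tool_pos: [0.4627, 0.0446, 0.0482]
tool_rot: [-90.1, 0.1, -83.2]
force: [0.9, -0.3, -1.1]
grip_width: 0.0278
```

Run:
```python
from plan import *
for i in range(3): env.read_camera('top');o=env.get_obs();print(o['tool_pos'].round(4),o['tool_rot'].round(2),o['force'].round(1))
```

```text
[0.4628 0.0446 0.0482] [-9.008e+01  6.000e-02 -8.324e+01] [-0.8 -0.4 -0.4]
[0.4628 0.0446 0.0482] [-9.008e+01  6.000e-02 -8.324e+01] [ 1.1  0.1 -0.7]
[0.4628 0.0446 0.0482] [-9.008e+01  6.000e-02 -8.324e+01] [-0.2 -0.5 -0.4]
```

Request:
{"fn": "carry_out", "kwargs": {"targets": [[[0, 0.5, 0], [0, 0, 0]], [[0, 0, 0], [0, 0, 0]], [[0, 0, 0], [0, 0, 0]]]}}

```text
time_s: 29.65
tool_pos: [0.4628, 0.0447, 0.0478]
tool_rot: [-90.1, 0.1, -83.2]
force: [-1.2, 0.0, 0.7]
grip_width: 0.0279
```

Request:
{"fn": "carry_out", "kwargs": {"targets": [[[0, 0, 0], [0, 0, 0]], [[0, 0, 0], [0, 0, 0]], [[0, 0, 0], [0, 0, 0]], [[0, 0, 0], [0, 0, 0]], [[0, -10, 0], [0, 0, 0]], [[0, -25, 0], [0, 0, 0]], [[0, -40, 0], [0, 0, 0]], [[0, -40, 0], [0, 0, 0]], [[0, 0, 0], [0, 0, 0]]], "jaw": 0.5}}

```text
time_s: 30.55
tool_pos: [0.4668, 0.0451, 0.1682]
tool_rot: [-89.5, 0.3, -83.3]
force: [0.2, -0.5, -0.4]
grip_width: 0.0434
```

Run:
```python
from plan import *
# capacitor: end yaw for place: jaw along chassis x -> yaw 6.75 (or stay)
plan([(.595,-.183,.17,6.75)])
im=env.read_camera('wrist');cv2.imwrite('pics/w16.png',im[:,:,::-1]);print(env.get_obs()['qpos'].round(1))
```

```text
start [466.8  45.1 168.2] -83.26 tilt 0.57
[[20,-0,8],[0,-7.5,0]],[[21,-0,6],[0,-7.5,0]],[[22,-0,3],[0,-7.5,0]],[[22,-0,0],[0,-7.5,0]],[[22,-0,-3],[0,-7.5,0]],[[21,-0,-6],[0,-7.5,0]],[[20,-0,-8],[0,-7.5,0]],[[19,-0,-11],[0,-7.5,0]],[[17,-0,-13],[0,-7.5,0]],[[15,-1,-15],[0,-7.5,0]],[[14,-0,-17],[0,-7.5,0]],[[10.7,-0.8,-19.1],[0,-7.5,0]],  -> [ 595. -183.  170.] 6.74 12
[-66.6  -6.5  55.7 114.2   5.5  69.3 -96.3]
```

View pics/w16.png

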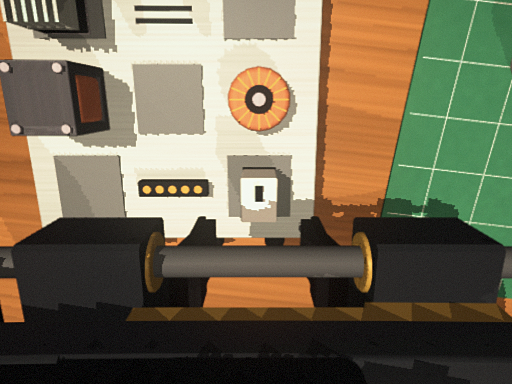

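Request:
{"fn": "carry_out", "kwargs": {"targets": [[[20, 0, 8], [0, -7.5, 0]], [[21, 0, 6], [0, -7.5, 0]], [[22, 0, 3], [0, -7.5, 0]], [[22, 0, 0], [0, -7.5, 0]], [[22, 0, -3], [0, -7.5, 0]], [[21, 0, -6], [0, -7.5, 0]], [[20, 0, -8], [0, -7.5, 0]], [[19, 0, -11], [0, -7.5, 0]], [[17, 0, -13], [0, -7.5, 0]], [[15, 0, -15], [0, -7.5, 0]], [[14, 0, -17], [0, -7.5, 0]], [[11, 0, -19], [0, -7.5, 0]]], "jaw": 0.7}}

```text
time_s: 31.8
tool_pos: [0.5907, -0.184, 0.1607]
tool_rot: [-89.9, 0.2, 7.0]
force: [0.8, 0.7, -0.3]
grip_width: 0.0612
```

Request:
{"fn": "carry_out", "kwargs": {"targets": [[[0, 0, 0], [0, 0, 0]], [[0, 0, 0], [0, 0, 0]], [[0, 0, 0], [0, 0, 0]]]}}

```text
time_s: 32.1
tool_pos: [0.5906, -0.1821, 0.1616]
tool_rot: [-89.9, 0.2, 6.6]
force: [-0.1, 0.4, 0.7]
grip_width: 0.0607
```

Run:
```python
from look import *
for i in range(3): env.read_camera('top')
look('capacitor',.003,'w17.png');o=env.get_obs();print(o['tool_pos'].round(4),o['tool_rot'].round(2),o['qpos'].round(1))
im=env.read_camera('top');cv2.imwrite('pics/t17.png',cv2.resize(im[120:220,130:260,::-1],None,fx=6,fy=6,interpolation=2))
```

```text
[(0.96, array([259., 181.]), 1517)]
capacitor [ 0.5946 -0.1849] -88.27 cost 0.112
[ 0.5912 -0.1823  0.1624] [-8.992e+01  7.000e-02  6.720e+00] [-26.9  23.   52.9  93.9 -19.1  72.8  36.3]
```

View pics/w17.png

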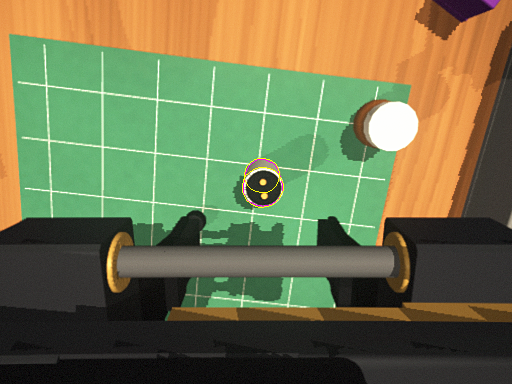

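View pics/t17.png

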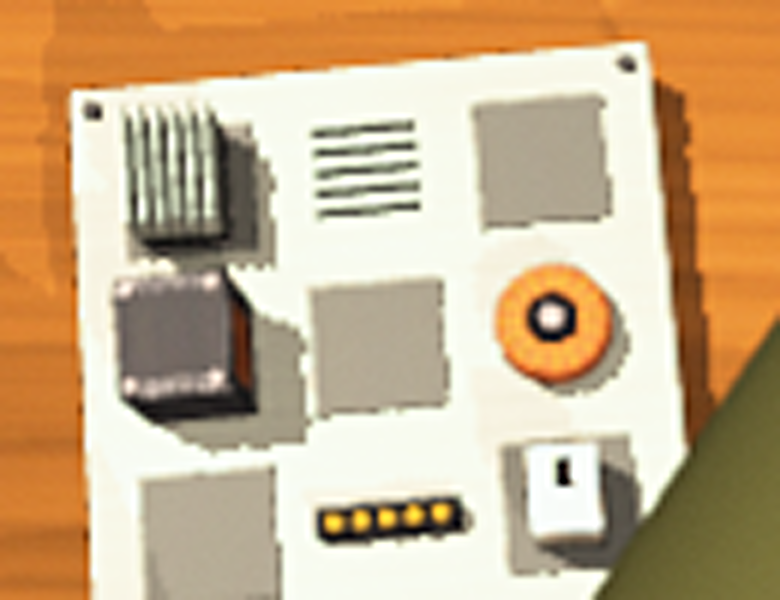

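Run:
```python
from plan import *
C=cam('top');print(ray([[335,181]],C,.008),ray([[292,119]],C,.06))
Cs=cam('scene');print(ray([[292,264]],Cs,.05),ray([[293,276]],Cs,.0),ray([[210,261]],Cs,.008))
plan([(.595,-.184,.162,6.75),(.595,-.184,.07,6.75,33)])
```

```text
[[ 0.53191538 -0.23902064  0.008     ]] [[ 0.68020027 -0.11997358  0.06      ]]
[[ 0.69439396 -0.12461594  0.05      ]] [[ 0.70291232 -0.12469634  0.        ]] [[ 0.53395821 -0.23696311  0.008     ]]
start [ 591.2 -182.5  162.4] 6.71 tilt 0.11
[[3.6,0.4,-1.9],[0,-0,0]],  -> [ 595. -184.  162.] 6.71 1
[[0,31,-0],[0,-0,0]],[[0,31,-0],[0,-0,0]],[[0,30,-0],[0,-0,0]],  -> [ 595. -184.   70.] 6.71 3
```

Request:
{"fn": "carry_out", "kwargs": {"targets": [[[3.5, 0, -2], [0, 0, 0]], [[0, 28, 0], [0, 0, 0]], [[0, 31, 0], [0, 0, 0]], [[0, 30, 0], [0, 0, 0]], [[0, 0, 0], [0, 0, 0]], [[0, 0, 0], [0, 0, 0]], [[0, 0, 0], [0, 0, 0]]]}}

```text
time_s: 33.1
tool_pos: [0.596, -0.1855, 0.0753]
tool_rot: [-90.0, -0.1, 6.7]
force: [-0.0, -0.5, 0.3]
grip_width: 0.0612
```

Run:
```python
from look import *
for i in range(3): env.read_camera('top')
o=env.get_obs();print(o['tool_pos'].round(4),o['tool_rot'].round(2),o['qpos'].round(1))
im=env.read_camera('wrist');cv2.imwrite('pics/w18.png',cv2.resize(im[130:290,150:370,::-1],None,fx=3.5,fy=3.5))
plan([(.595,-.184,.012,6.75,25)])
```

```text
[ 0.5958 -0.1852  0.075 ] [-8.998e+01 -7.000e-02  6.670e+00] [-23.9  28.5  49.8  98.2 -23.9  64.5  39.7]
start [ 595.6 -185.    74.7] 6.68 tilt 0.06
[[-0,21,0],[0,-0,0]],[[-0,21,1],[0,-0,0]],[[-0.5,20.7,0.1],[0,-0.1,0]],  -> [ 595. -184.   12.] 6.78 3
```

View pics/w18.png

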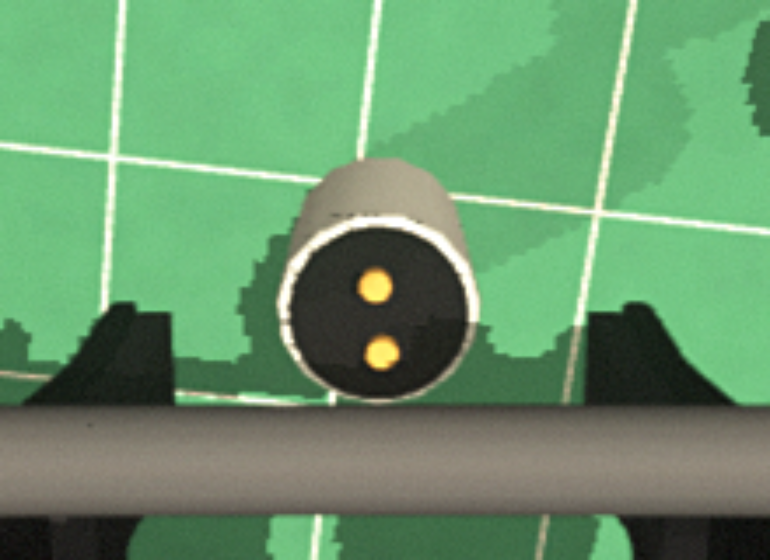

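Run:
```python
from rel import *
o=env.get_obs();f=lambda a,b:(150+a/3.5-.36,130+b/3.5-.36)
r,w=rel(o,[f(278,308),f(479,308),f(378,215),f(380,401)],.049);print(r,w.mean(0),o['tool_pos'])
```

```text
[[-17.3  25.7   0.9]
 [ 16.6  25.7   0.8]
 [ -0.4  25.7  17.1]
 [ -0.1  25.7 -16.1]] [ 0.59525  -0.184325  0.049   ] [ 0.59559376 -0.18501976  0.07469592]
```

Request:
{"fn": "carry_out", "kwargs": {"targets": [[[-0.3, 21, 0.5], [0, 0, 0]], [[0, 21, 0], [0, 0, 0]], [[0, 20, 0], [0, 0, 0]], [[0, 0, 0], [0, 0, 0]], [[0, 0, 0], [0, 0, 0]], [[0, 0, 0], [0, 0, 0]]]}}

```text
time_s: 33.9
tool_pos: [0.5953, -0.1847, 0.0128]
tool_rot: [-90.0, -0.0, 6.7]
force: [0.1, 0.1, 0.9]
grip_width: 0.061
```

Request:
{"fn": "carry_out", "kwargs": {"targets": [[[0, 0, 0], [0, 0, 0]], [[0, 0, 0], [0, 0, 0]], [[0, 0, 0], [0, 0, 0]], [[0, 0, 0], [0, 0, 0]], [[0, 0, 0], [0, 0, 0]], [[0, 0, 0], [0, 0, 0]], [[0, 0, 0], [0, 0, 0]]], "jaw": 0, "squeeze": 18}}

```text
time_s: 34.6
tool_pos: [0.5945, -0.1842, 0.0115]
tool_rot: [-89.9, 0.1, 6.7]
force: [0.7, 0.1, 3.1]
grip_width: 0.0348
```

Run:
```python
from plan import *
for i in range(2):env.read_camera('top')
o=env.get_obs();print(o['tool_pos'].round(4),o['tool_rot'].round(2),o['grip_width'],o['force'].round(1))
im=env.read_camera('wrist');cv2.imwrite('pics/w19.png',cv2.resize(im[180:320,190:330,::-1],None,fx=5,fy=5))
p=o['tool_pos']
plan([(p[0],p[1],.13,6.7,30),(.53,.100,.15,6.7)],start=(*p,6.7))
```

```text
[ 0.5945 -0.1843  0.0115] [-8.994e+01  6.000e-02  6.670e+00] 0.0344931088693593 [0.4 1.5 1.7]
[[0,-30,0],[0,-0,0]],[[0,-29,0],[0,-0,0]],[[0,-30,0],[0,-0,0]],[[0,-29.5,0],[0,-0,0]],  -> [ 594.5 -184.3  130. ] 6.7 4
[[-4,-3,41],[0,-0,0]],[[-4,-3,41],[0,-0,0]],[[-5,-3,42],[0,-0,0]],[[-4,-3,41],[0,-0,0]],[[-5,-3,42],[0,-0,0]],[[-4,-2,41],[0,-0,0]],[[-4.9,-3,41.8],[0,-0,0]],  -> [530.   99.9 150. ] 6.7 7
```

View pics/w19.png

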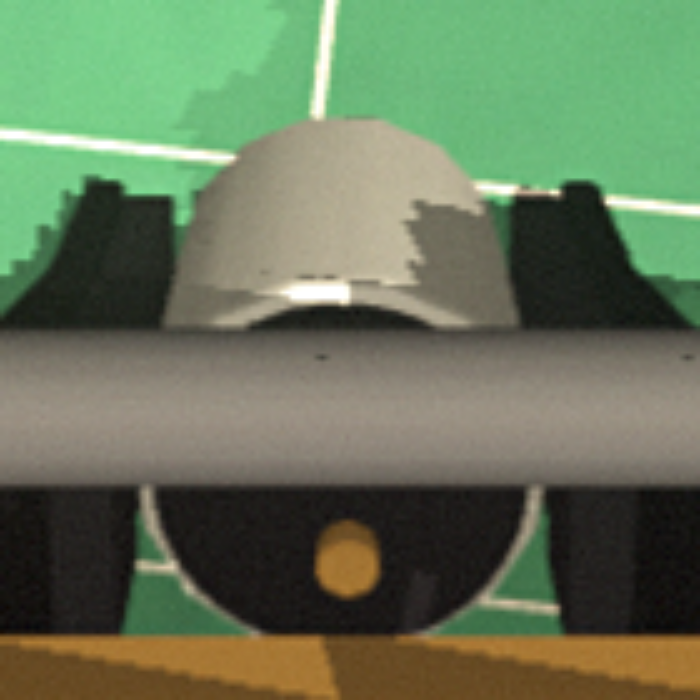

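Request:
{"fn": "carry_out", "kwargs": {"targets": [[[0, -15, 0], [0, 0, 0]], [[0, -30, 0], [0, 0, 0]], [[0, -38, 0], [0, 0, 0]], [[0, -38, 0], [0, 0, 0]], [[-4, -3, 30], [0, 0, 0]], [[-4, -3, 42], [0, 0, 0]], [[-5, -3, 42], [0, 0, 0]], [[-4, -3, 42], [0, 0, 0]], [[-5, -3, 42], [0, 0, 0]], [[-5, -3, 42], [0, 0, 0]], [[-4, 0, 42], [0, 0, 0]]]}}

```text
time_s: 35.85
tool_pos: [0.5305, 0.0933, 0.1518]
tool_rot: [-89.9, 0.0, 6.6]
force: [1.2, 0.1, -1.5]
grip_width: 0.0344
```

Request:
{"fn": "carry_out", "kwargs": {"targets": [[[0, 0, 0], [0, 0, 0]], [[0, 0, 0], [0, 0, 0]], [[0, 0, 0], [0, 0, 0]], [[0, 0, 0], [0, 0, 0]]]}}

```text
time_s: 36.25
tool_pos: [0.5313, 0.0901, 0.1509]
tool_rot: [-90.0, 0.1, 6.5]
force: [-0.4, -0.1, -1.1]
grip_width: 0.0344
```

Run:
```python
from pads import *
from plan import *
from rel import *
for i in range(4): env.read_camera('top')
o=env.get_obs();C=cam('wrist',o);im=env.read_camera('wrist')
print(o['tool_pos'].round(4),o['tool_rot'].round(2),o['grip_width'],o['qpos'].round(1))
print('cap far bottom',rel(o,[(258.6,203.2)],o['tool_pos'][2]-.0085)[0])
cv2.imwrite('pics/w20.png',im[:,:,::-1])
for q in padfit(im,C): print(q[0],np.round(q[3:8],4),q[8])
plan([(.5255,.1285,.15,6.7),(.5255,.1285,.075,6.7,25)])
```

```text
[0.5311 0.0911 0.1506] [-89.96   0.09   6.57] 0.034317873004654845 [-58.2  10.   50.6 105.8  -8.4  68.1   1.7]
cap far bottom [[ 0.1  8.5 15.2]]
mid [ 0.5262  0.1271 56.4093 56.7903  6.5736] [ 222  104   72   72 4858]
ft [ 0.4436  0.1912 56.9921 55.4256  6.9658] [ 115    0   83   82 6094]
start [531.1  91.3 150.6] 6.59 tilt 0.1
[[-1.2,0.6,37.6],[0,-0.1,0]],  -> [525.5 128.5 150. ] 6.69 1
[[-0,19,-0],[0,-0,0]],[[-0,19,-0],[0,-0,0]],[[-0,19,-0],[0,-0,0]],[[-0,18,-0],[0,-0,0]],  -> [525.5 128.5  75. ] 6.69 4
```

View pics/w20.png

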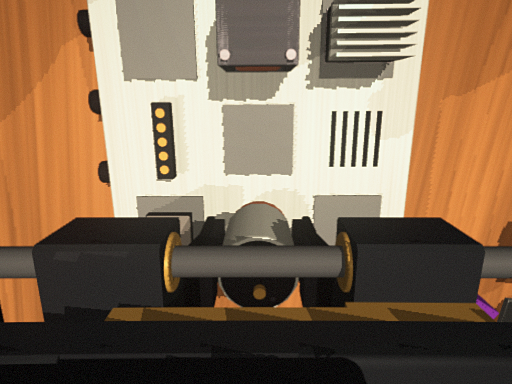

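Request:
{"fn": "carry_out", "kwargs": {"targets": [[[-1, 0, 38], [0, -0.1, 0]], [[0, 19, 0], [0, 0, 0]], [[0, 22, 0], [0, 0, 0]], [[0, 22, 0], [0, 0, 0]], [[0, 16, 0], [0, 0, 0]], [[0, 0, 0], [0, 0, 0]], [[0, 0, 0], [0, 0, 0]], [[0, 0, 0], [0, 0, 0]]]}}

```text
time_s: 37.3
tool_pos: [0.5264, 0.1299, 0.0728]
tool_rot: [-89.9, -0.0, 6.8]
force: [-0.1, 0.6, -0.1]
grip_width: 0.0347
```

Run:
```python
from rel import *
from plan import *
for i in range(4): env.read_camera('top')
o=env.get_obs();im=env.read_camera('wrist')
print(o['tool_pos'].round(4),o['tool_rot'].round(2),o['force'].round(1))
print('cap top far rim',rel(o,[(258.6,235.8)],o['tool_pos'][2]+.0375)[0])
cv2.imwrite('pics/w21.png',cv2.resize(im[150:290,170:350,::-1],None,fx=4.2,fy=4.2))
```

```text
[0.5259 0.13   0.0725] [-8.99e+01  1.00e-02  6.77e+00] [ 0.6 -0.3 -1. ]
cap top far rim [[  0.1 -37.5  16.2]]
```

View pics/w21.png

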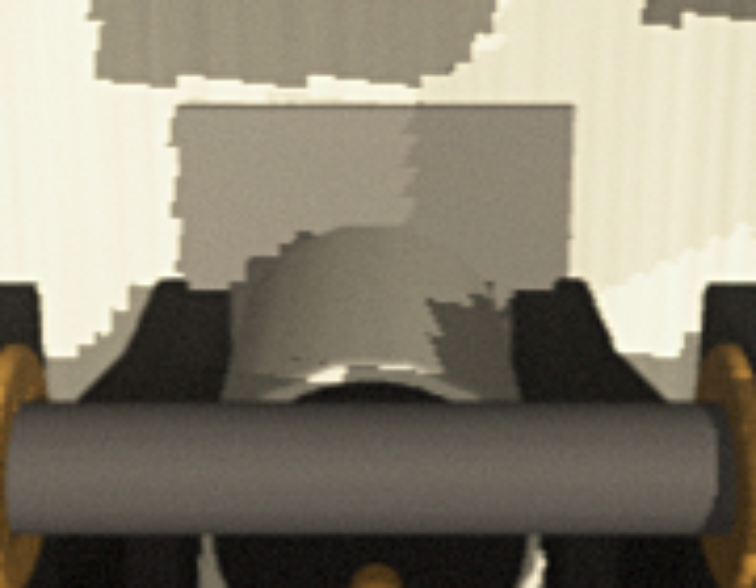

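Request:
{"fn": "carry_out", "kwargs": {"targets": [[[0, 8, -0.5], [0, 0, 0]], [[0, 8, 0], [0, 0, 0]], [[0, 0, 0], [0, 0, 0]], [[0, 0, 0], [0, 0, 0]], [[0, 0, 0], [0, 0, 0]]]}}

```text
time_s: 38.05
tool_pos: [0.5255, 0.1292, 0.0557]
tool_rot: [-90.0, 0.1, 6.8]
force: [0.8, 0.5, -0.8]
grip_width: 0.0345
```

Run:
```python
from rel import *
from plan import *
for i in range(4): env.read_camera('top')
o=env.get_obs();im=env.read_camera('wrist')
print(o['tool_pos'].round(4),o['tool_rot'].round(2),o['force'].round(1))
cv2.imwrite('pics/w22.png',cv2.resize(im[150:290,170:350,::-1],None,fx=4.2,fy=4.2))
```

```text
[0.5256 0.1294 0.0559] [-8.994e+01  6.000e-02  6.770e+00] [-0.2 -0.3 -0.9]
```

View pics/w22.png

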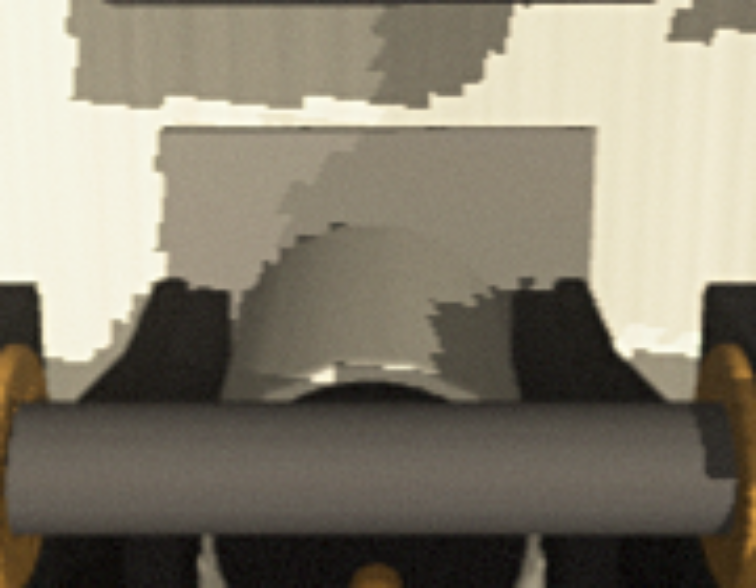

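Run:
```python
from rel import *
o=env.get_obs();f=lambda a,b:(170+a/4.2-.38,150+b/4.2-.38)
print('pad',rel(o,[f(160,127),f(596,127),f(590,260),f(164,260)],.042)[0])
print('cap bot',rel(o,[f(372,226)],o['tool_pos'][2]-.0085)[0])
```

```text
pad [[-27.2  13.9  26.7]
 [ 28.6  13.9  26.7]
 [ 28.5  13.9   8.7]
 [-27.4  13.9   8.7]]
cap bot [[-0.1  8.5 15.1]]
```

Request:
{"fn": "carry_out", "kwargs": {"targets": [[[0, 2, 0.9], [0, 0, 0]], [[0, 2, 0], [0, 0, 0]], [[0, 0.5, 0], [0, 0, 0]], [[0, 0, 0], [0, 0, 0]], [[0, 0, 0], [0, 0, 0]], [[0, 0, 0], [0, 0, 0]]]}}

```text
time_s: 38.9
tool_pos: [0.5253, 0.1302, 0.0512]
tool_rot: [-89.9, 0.1, 6.8]
force: [0.5, 0.5, -1.4]
grip_width: 0.0342
```

Run:
```python
from plan import *
for i in range(3): env.read_camera('top');o=env.get_obs();print(o['tool_pos'].round(4),o['tool_rot'].round(2),o['force'].round(1))
```

```text
[0.5254 0.1302 0.0512] [-8.994e+01  8.000e-02  6.770e+00] [-0.1 -0.7 -0.3]
[0.5254 0.1302 0.0513] [-8.994e+01  7.000e-02  6.770e+00] [-0.6 -0.3 -0.3]
[0.5253 0.1302 0.0512] [-8.994e+01  8.000e-02  6.770e+00] [-0.5 -0.5 -0.7]
```

Lower the last 0.7 mm, release, rise.

Request:
{"fn": "carry_out", "kwargs": {"targets": [[[0, 0.8, 0], [0, 0, 0]], [[0, 0, 0], [0, 0, 0]], [[0, 0, 0], [0, 0, 0]]]}}

```text
time_s: 39.35
tool_pos: [0.5255, 0.1302, 0.0505]
tool_rot: [-89.9, 0.1, 6.8]
force: [-0.9, 0.4, 0.4]
grip_width: 0.0345
```

Request:
{"fn": "carry_out", "kwargs": {"targets": [[[0, 0, 0], [0, 0, 0]], [[0, 0, 0], [0, 0, 0]], [[0, 0, 0], [0, 0, 0]], [[0, 0, 0], [0, 0, 0]], [[0, -8, 0], [0, 0, 0]], [[0, -20, 0], [0, 0, 0]], [[0, -40, 0], [0, 0, 0]], [[0, -40, 0], [0, 0, 0]], [[0, -20, 0], [0, 0, 0]]], "jaw": 0.65}}

```text
time_s: 40.25
tool_pos: [0.5273, 0.1301, 0.1824]
tool_rot: [-89.8, -0.2, 6.7]
force: [1.5, 0.3, -0.1]
grip_width: 0.0568
```

Request:
{"fn": "carry_out", "kwargs": {"targets": [[[0, 0, -35], [0, 0, 0]], [[0, 0, -45], [0, 0, 0]], [[0, 0, -45], [0, 0, 0]], [[0, 0, -45], [0, 0, 0]], [[0, 0, -45], [0, 0, 0]], [[0, 0, -45], [0, 0, 0]], [[0, 0, 0], [0, 0, 0]], [[0, 0, 0], [0, 0, 0]], [[0, 0, 0], [0, 0, 0]]]}}

```text
time_s: 41.15
tool_pos: [0.5564, -0.1267, 0.1782]
tool_rot: [-89.9, 0.1, 6.9]
force: [-0.2, 0.2, -0.5]
grip_width: 0.0565
```

Run:
```python
from look import *
from pads import padfit
im=env.read_camera('top');C=cam('top');cv2.imwrite('pics/t23.png',cv2.resize(im[120:230,130:260,::-1],None,fx=6,fy=5.4,interpolation=2))
for o in padfit(im,C): print(o[0],np.round(o[3:8],4))
for k,z in (('capacitor',.042),('relay',.042),('heatsink',.060),('module',.042)):
    L=env.outline_of('top',k)
    for d in L:
        if d['xy'][0]<260: print(k,round(d['p'],2),d['xy'],fit(k,[(d['mask'],C)],z))
im=env.read_camera('scene');cv2.imwrite('pics/s23.png',cv2.resize(im[110:240,220:380,::-1],None,fx=4.5,fy=4.5))
print(env.get_obs()['tool_pos'])
```

```text
ft [ 0.4414  0.1938 54.8791 54.8834  6.1529]
bc [ 0.608   0.063  55.5622 55.1946  6.129 ]
capacitor 0.74 [186.9, 175.0] (array([ 0.52574926,  0.13187485, -1.55312478]), np.float64(0.22963970509473855))
relay 0.75 [225.7, 200.8] (array([0.45988296, 0.04636306, 0.1826861 ]), np.float64(0.24454037492494096))
relay 0.54 [247.2, 101.8] (array([ 0.72016673, -0.00657289, -0.20147297]), np.float64(0.36190412722746723))
relay 0.18 [157.9, 175.5] (array([ 0.52091799,  0.20564736, -1.54579682]), np.float64(0.4093757043047104))
heatsink 0.92 [159.1, 148.7] (array([0.59042266, 0.21424549, 0.18942782]), np.float64(0.22594220178406724))
[ 0.556374   -0.12693862  0.17816286]
```

View pics/t23.png

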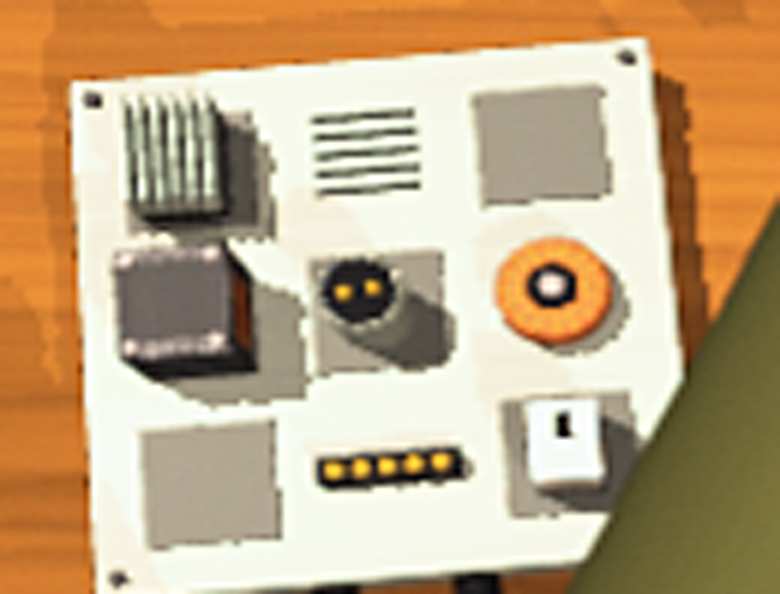

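View pics/s23.png

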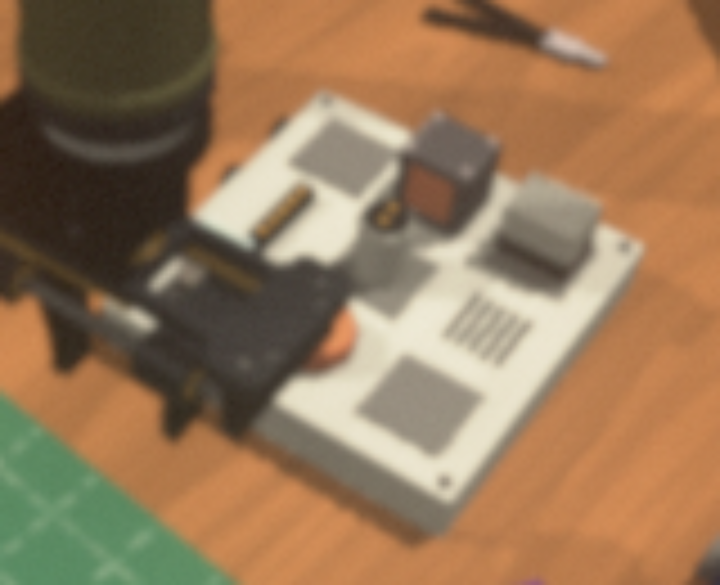

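Run:
```python
from look import *
im=env.read_camera('top');C=cam('top')
print(ray([[189.33,173.1]],C,.091))
# can top black disc centroid
g=im.astype(int);sub=g[155:195,175:205];print(ray([[130+360/6-.42,120+291/5.4-.4]],C,.088))
v=cv2.resize(im[140:215,150:245,::-1],None,fx=8,fy=8,interpolation=2)
def draw(k,p,z,col):
    q=proj(verts(k,*p,z),C);n=len(q)//2
    for a in (q[:n],q[n:]): cv2.polylines(v,[np.round((a-[150,140]+.5)*8-.5).astype(np.int32)],True,col,1)
a=np.radians(6.75);draw('capacitor',(.525,.129,0),.042,(0,0,255));draw('relay',(.4595,.0453,a),.042,(0,0,255));draw('heatsink',(.5906,.212,a),.060,(0,0,255))
cv2.imwrite('pics/t24.png',v)
```

```text
[[0.52409384 0.13012977 0.091     ]]
[[0.52384715 0.12995479 0.088     ]]
```

View pics/t24.png

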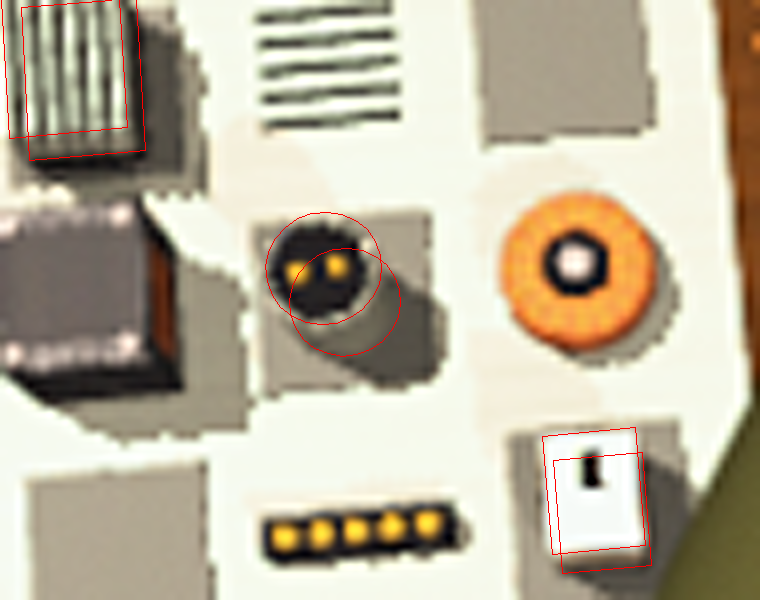

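Run:
```python
from cell import env
o=env.get_obs();print(o['time_s'],o['force'].round(1),o['joint_velocities'].round(1));print(env.sign_off())
```

```text
41.5 [ 0.2 -0.1  0.4] [ 0.4  0.1  0.2  0.  -0.   0.1  0. ]
the job is handed in; nothing more can be done
None
```

I placed all four parts in the order you asked and handed the job in at 41.5 s. The gripper was clear of everything by then.

- **Module:** on the middle of the pad behind the transformer.
- **Heat sink:** square on top of the module, with the long sides in line.
- **Relay:** on the middle of the pad in front of the choke.
- **Capacitor:** upright on the middle of the pad between the transformer and the choke.

The other two pads are empty, and I left the purple and red look-alikes alone.

**Last checks:** the final top picture shows all four parts upright. Drawn over that picture, the outlines of centred parts match the relay, can and heat sink within about 1–1.5 mm. The module was hidden under the heat sink by then; measured before stacking, its centre was about 1–2 mm from the pad centre. The final scene picture shows the can and the stack standing, but the gripper hid the relay in it.

**Disagreements:**
- The wrist and top cameras differed by about 2 mm (up to 3 mm in one reading) on where the pads are. I used close-up wrist views or values in between for placing.
- The network outline put the capacitor about 3 mm to the left of the pad centre. Its terminals and top disc, measured directly, put it about 1.5 mm off, which I trust more.
- In the last check the module was not found by its outline, because the heat sink covers it.

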